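# Clamp the LED board in the indexing board holder

### The job

Pick up the black LED board by its heat sink and lay it (do not drop it) flat, square and centred on the board holder between the two jaws. Then pull up the sliding jaw's red plunger knob, slide the jaw along to the last hole before the board so that the lips of both jaws reach over the board's ends, and let the plunger snap fully home. Leave everything else on the bench where it is.

Things in the scene. Friction and masses are not known exactly. Their poses are not given: they have to be found in the camera images.
- holder: Aluminium board holder fixed to the mat: flat base 90 mm (x) by 330 mm (y) by 20 mm high. Origin: centre of its underside. Its y axis is the rail along which the blue sliding jaw travels; the fixed stop jaw is at the +y end. The board lies flat on its top face (z = 20 mm), centred on the rail (x = 0). A row of 13 index holes, 9 mm wide, 15 mm apart, runs along x = 0, the first at y = -135 mm and the last at y = +45 mm.
- stop_face (a point): Stop jaw (blue block, 90 x 30 mm, top 50.5 mm above the table, does not move, somewhere along the rail): this point is the centre of the face against which the board goes, 22 mm above the table; the face looks to the holder's -y. Above it a black hold-down lip, 60 mm wide, reaches 22 mm out over the rail (towards -y), its underside 31 mm and its top 39 mm above the table. Axes as the holder's.
- jaw_face (a point): Sliding jaw (blue block 90 x 36 mm, top 50.5 mm above the table): this point is the centre of its face, 22 mm above the table; the face looks to the holder's +y, towards the stop jaw. It has the same black lip reaching 22 mm out (towards +y), underside 31 mm, top 39 mm above the table. Axes as the holder's. The knob stands 18 mm behind this face.
- knob (a point): Red round plunger knob on top of the sliding jaw, 25 mm diameter, 28 mm tall, its underside 64 mm and its top 92 mm above the table when the pin is in a hole. This point lies on its axis, 80 mm above the table then, and rides with it. Below it a 30 mm steel collar rises to 57 mm above the table. It is lifted straight up against a spring; carrying it sideways while lifted slides the jaw.
- plunger (a joint): Lift of the knob and its pin in m: 0 = pin fully home in an index hole, about 0.0095 = pin resting on the rail between two holes (not latched), 0.014 = top stop. The spring pushes it down with about 7 N at 0 rising to 11 N at the top. It must be above 0.010 to slide the jaw freely. The round-ended pin (8 mm) finds its hole if let go within about 3 mm of the hole.
- jaw (a joint): Travel of the sliding jaw in m along the holder's +y: 0 = pin over the first hole (start), grows towards the stop jaw; hole number k lies at 0.015 k, k = 0 to 12. About 0.5 mm play in a hole. Slides with about 1 N friction when the pin is lifted.
- led_board: Black LED board, 70 mm (x) by 90 mm (y) by 4 mm thick, 0.10 to 0.21 kg, white LEDs up to 2 mm high on it and in its middle a silver finned heat sink 24 mm (x) by 36 mm (y), rising to 34 mm above the underside: the thing to hold it by. Origin: centre of its underside. It starts loose and flat on the mat. In the holder its y axis lies along the rail, either way round.
- iron_stand: Blue and yellow soldering iron stand, fixed, 100 mm diameter foot, 190 mm tall, behind the holder. Origin: centre of its underside.
- flux_bottle: White round flux bottle with a green cap and blue label, 44 mm diameter, 145 mm tall, standing loose on the mat beside the holder's rail. Origin: centre of its underside. Leave alone.
- screwdriver: Screwdriver, 160 mm long, lying loose on the mat on the robot's side of the holder. Origin: below the middle of its length; its x axis points from handle to tip. Leave alone.
- solder_reel: Reel of solder with red flanges, 54 mm diameter, 42 mm tall, standing loose beside the LED board. Origin: centre of its underside. Leave alone.
- pliers: Red-handled pliers, 137 mm long, about 48 mm wide, 14 mm high, lying loose beside the LED board; handles towards their -y (85 mm), nose towards +y (50 mm). Origin: on the mat under the pivot. Leave alone.
- green_board: Green circuit board 80 x 120 mm on four 12 mm brass standoffs, the tops of the standoffs 20 mm above the mat; loose, at the back. Origin: on the mat under its centre. Leave alone.
- tip_cleaner: Black round tip-cleaner tin with brass wool on top, 52 mm diameter, 40 mm tall, standing loose close to the holder's far side. Origin: centre of its underside. Leave alone.
- parts_tray: Grey three-compartment parts tray 90 x 130 x 30 mm near the robot. Origin: centre of its underside. Leave alone.
Not all that is in view belongs to the job. What is shaped like the led_board but orange or pink is not meant.

How it is judged:
By the outcome, as a careful person would: the job done as asked, in the order asked, and still so for the second after the job is handed in, with the robot touching nothing.
It also fails if it takes over 61 s, if anything falls off the work surface, if the arm or the gripper's body presses on something with over 40 N, if the wrist force passes 120 N, or if a joint passes its speed limit or range.

### The arm

A 7-joint arm with a two-finger parallel gripper is mounted at the origin on the work surface. World frame = base frame: x ahead of the robot, y to its left, z up, the work surface at z = 0. Lengths are in m, angles in rad, forces in N, time in s.
With the tool pointing down it reaches from about 0.425 to 0.875 m from the base axis. Payload 4.7 kg.
Tool frame: the origin (TCP) lies at the very end of the fingers, on their centre line; the grasp point (between the pads) lies 19 mm behind it; z points along the fingers, y is the line along which they close (so a half turn about z gives the same grasp; the last joint's range is limited). The gripper opens to 87 mm and grips with 3 to 60 N. Pads are 19 mm wide; open, the fingers measure 117 mm over their backs; the gripper's body (75 mm by 190 mm) begins 51 mm behind the grasp point.
Start: joints at [-1.165, 0.321, -0.07, 1.45, 0.023, 1.371, -0.057], TCP at [0.248, 0.601, 0.192] pointing down, gripper open.
Joint ranges: [-2.86, 2.86], [-0.3, 2.09], [-1.38, 1.24], [0.06, 2.45], [-1.56, 4.7], [0.09, 2.05], [-2.69, 2.69]. Speed limits (rad/s): [2.57, 2.57, 3.14, 3.14, 3.14, 3.14, 3.14].

### API

Orientations are given as a rotation vector (axis times angle).
In Python, from bench import ctrl, vision gives the robot as it stands.
- The arm moves only by the tool jog_arm, never from a script. Its argument "increments" is a list of rows, each an object of numbers: "tx", "ty", "tz": the shift along the tool's x, y, z in mm; "wx", "wy", "wz": the turn, a rotation vector about the tool's x, y, z in rad; "gripper": the opening, from 0 (shut) to 1 (fully open). In form: [{"tx": .., "ty": .., "tz": .., "wx": .., "wy": .., "wz": .., "gripper": ..}, ...]. A call has exactly 5 rows; each row is the pose to reach, as a shift and turn from the pose commanded when the call began, along the tool's axes at that moment; what a row does not reach only later rows make up. A row lasts 1/12 s, in which the tool goes at most 41.7 mm and 7.16 degrees, less where a joint would pass 70% of its speed; a pose out of reach is approached as far as the arm can. A call with a gripper value outside its range is refused whole. The fingers move at their own pace and stop on an object; "grip_force" is the grip in N (left out, the last holds). Time passes only in rows, so rows that repeat a pose let the fingers close, or fill a call up. It gives the time, the measured TCP pose, the force, the opening and the grip force at its end, in the units of the state.
- ctrl.get_state(): the state, without advancing time (a new reading comes with each control period).
- vision.get_image(name): name is "scene" or "top" or "wrist"; returns a dict with "color" (480x640x3 uint8, blue, green, red), "fx", "fy", "cx", "cy" (pixels), "extrinsics" (4x4, takes a point from world to camera coordinates). Camera axes: x right, y down, z forward; pixel columns grow to the right and rows downward; lengths in m; the calibration is good to about 2 mm. The wrist camera is an equidistant fisheye: a pixel r from the principal point sees the ray r / f radians off the axis. A picture is of the moment at which its call begins. There is no depth.
- ctrl.close_job(): hands the job in; it is judged then, once.
Trained networks look in the newest picture that a camera, given by its name, has taken for a name from the list of things; names that differ only in an ending like _2 or _b are one class to them, and where a whole thing is asked for, a point or a joint stands for the part that bears it (a point fixed in the world has none). Each returns a list of dicts, best first, with "conf" (0 to 1); they miss things now and then, are a little off and sometimes report something else, mostly with a low value. They report only what shows in the picture. A call takes as long as a camera call. They do not tell look-alikes from the thing itself.
- vision.spot_in(camera, thing): "bbox" ([left, top, right, bottom] in pixels, round what is visible of it).
The state is a dict: "time": time; "joint_positions": joint angles; "qd": joint speeds; "joint_torque": joint torques, N m; "position": TCP position; "tool_rot": TCP orientation; "ft_force": force on the tool from outside, world axes, zero at the start; "torque": the same for the moment, N m; "grip_width": opening from 0.0 (shut) to 1.0 (fully open); "grip_force": force on a finger pad.
Only numpy, scipy, OpenCV 4.12 (cv2) and the standard library are available. Lean on these libraries where they do the work, as an engineer would, in place of code of your own. Each camera call takes 0.05 s, during which the arm holds its last target. There are 200 camera calls.

## Working session

There is one attempt and no reset: what is moved stays moved. The work goes in short steps, Python scripts to look and compute and a tool call to move; the robot and the scene stay as the last step left them, time stands still between calls to the robot, and variables do not carry over. Pictures are saved under pics/ and viewed, at most 10 in all, crops included, and the job is handed in when it is done.

Besides the shell and the picture viewer there is one more tool, called as name([rows], argument=value, ...), one row to a line, values as JSON. jog_arm: Moves the arm, as the interface text tells. Its arguments: {"type":"object","properties":{"increments":{"type":"array"},"grip_force":{"type":"number"}},"required":["increments"]}

```bash
ls; mkdir -p pics; python3 - <<'E'
from bench import ctrl, vision
import cv2,numpy as np
np.set_printoptions(precision=4,suppress=True)
for n in ("top","scene"):
    im=vision.get_image(n); cv2.imwrite(f"pics/{n}0.png",im["color"])
    print(n,im["fx"],im["fy"],im["cx"],im["cy"]);print(np.array(im["extrinsics"]))
for t in ["led_board","knob","jaw_face","holder","stop_face"]:
    for c in ("top","scene"):
        try: print(t,c,[(np.round(d["bbox"]),round(d["conf"],2)) for d in vision.spot_in(c,t)[:3]])
        except Exception as e: print(t,c,e)
print(ctrl.get_state())
E
```

```text
pics
top 433.3664944227924 433.3664944227924 319.3781201682553 236.05679879779157
[[-0.0013 -0.9999 -0.0113  0.0307]
 [-0.9979  0.002  -0.0649  0.5359]
 [ 0.0649  0.0112 -0.9978  0.9899]
 [ 0.      0.      0.      1.    ]]
scene 583.7732611862942 583.7732611862942 327.94412391864654 243.85595849329223
[[ 0.8359  0.5488 -0.0001 -0.4736]
 [ 0.402  -0.6124 -0.6807 -0.155 ]
 [-0.3737  0.569  -0.7325  1.5957]
 [ 0.      0.      0.      1.    ]]
led_board top [(array([181., 228., 228., 271.]), 0.89), (array([242., 312., 279., 346.]), 0.84), (array([263., 213., 293., 257.]), 0.68)]
led_board scene [(array([356., 179., 386., 202.]), 0.85), (array([330., 215., 374., 249.]), 0.72), (array([271., 183., 305., 206.]), 0.55)]
knob top []
knob scene [(array([254., 349., 271., 361.]), 0.69)]
jaw_face top [(array([367., 170., 388., 195.]), 0.58), (array([448., 179., 480., 222.]), 0.56)]
jaw_face scene [(array([243., 347., 291., 383.]), 0.65)]
holder top [(array([335., 181., 480., 248.]), 0.86)]
holder scene [(array([239., 268., 342., 395.]), 0.69), (array([326., 303., 349., 329.]), 0.4)]
stop_face top [(array([347., 202., 372., 242.]), 0.85)]
stop_face scene [(array([296., 261., 334., 293.]), 0.91)]
{'time': 0.6, 'joint_positions': array([-1.1649,  0.321 , -0.0701,  1.4505,  0.0226,  1.3708, -0.0569]), 'qd': array([-0.0021,  0.0015, -0.0002,  0.0026,  0.0013, -0.0013,  0.0003]), 'joint_torque': array([  0.0011, -49.08  ,  -0.4024, -31.2605,  -0.0637,   0.0339,
         0.    ]), 'position': array([0.2482, 0.6008, 0.1924]), 'tool_rot': array([0.6115, 3.0814, 0.0002]), 'ft_force': array([ 0.392 ,  0.9831, -0.2914]), 'torque': array([0.0134, 0.0101, 0.0442]), 'grip_force': 0.0, 'grip_width': 1.0036536525949245}
```

View both.

View pics/top0.png

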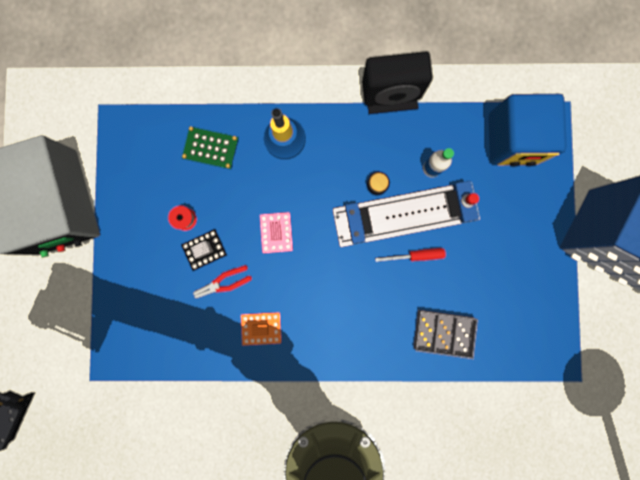

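View pics/scene0.png

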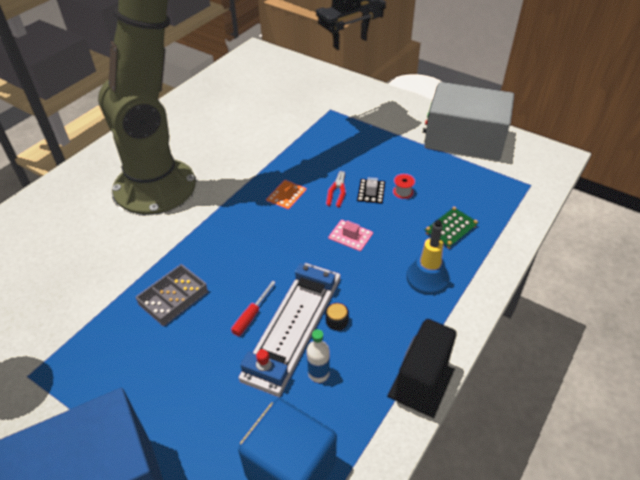

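The top view shows the black board at about (205,250), and the pink (276,232) and orange (261,329) look-alikes. The stop jaw is at about (347,224) and the red knob at (471,199), with the bottle at (440,160) beside the rail. The scene view shows the same layout.

```bash
cat > h.py <<'E'
from bench import ctrl, vision
import cv2,numpy as np
from scipy.spatial.transform import Rotation as R
np.set_printoptions(precision=4,suppress=True)
def unproj(im,uv,z,fish=False):
    uv=np.atleast_2d(np.asarray(uv,float)); E=np.array(im["extrinsics"])
    d=np.c_[(uv[:,0]-im["cx"])/im["fx"],(uv[:,1]-im["cy"])/im["fy"],np.ones(len(uv))]
    if fish:
        r=np.linalg.norm(d[:,:2],axis=1); s=np.sinc(r/np.pi)
        d=np.c_[d[:,:2]*s[:,None],np.cos(r)]
    o=-E[:3,:3].T@E[:3,3]; d=d@E[:3,:3]
    return o+d*((z-o[2])/d[:,2])[:,None]
def proj(im,P,fish=False):
    E=np.array(im["extrinsics"]); p=np.atleast_2d(P)@E[:3,:3].T+E[:3,3]
    r=np.linalg.norm(p[:,:2],axis=1); k=np.arctan2(r,p[:,2])/r if fish else 1/p[:,2]
    return np.c_[p[:,0]*k*im["fx"]+im["cx"],p[:,1]*k*im["fy"]+im["cy"]]
def delta(pos,yaw,s=None):
    """jog to TCP pos, pointing down, closing line (tool y) at yaw (rad, mod pi): mm, wx wy wz"""
    s=s or ctrl.get_state(); T=R.from_rotvec(s["tool_rot"]); M=T.as_matrix()
    y=np.array([np.cos(yaw),np.sin(yaw),0])
    out=[]
    for sg in (1,-1):
        yy=sg*y; z=np.array([0,0,-1.]); x=np.cross(yy,z)
        w=(T.inv()*R.from_matrix(np.c_[x,yy,z])).as_rotvec(); out.append(w)
    w=min(out,key=np.linalg.norm)
    print("t",np.round(M.T@(np.array(pos)-s["position"])*1000,1),"w",np.round(w,4),"alt",np.round(max(out,key=np.linalg.norm),3),"pos",s["position"],"j7",s["joint_positions"][6],"t",round(s["time"],2))
E
python3 - <<'E'
from h import *
im=vision.get_image("top"); c=im["color"]; hsv=cv2.cvtColor(c,cv2.COLOR_BGR2HSV)
def big(m,roi):
    l,t,r,b=roi; k=np.zeros_like(m); k[t:b,l:r]=m[t:b,l:r]
    cs,_=cv2.findContours(k,cv2.RETR_EXTERNAL,cv2.CHAIN_APPROX_NONE); return max(cs,key=cv2.contourArea)
def rect(name,m,roi,z):
    q=big(m,roi)[:,0,:]; P=unproj(im,q,z)[:,:2].astype(np.float32)
    print(name,cv2.minAreaRect(P*1000))
notblue=((hsv[...,1]<110)|(hsv[...,2]<60)|(abs(hsv[...,0].astype(int)-107)>12)).astype(np.uint8)
rect("board",notblue,(175,225,232,275),.003)
rect("hold",notblue,(330,175,482,250),.02)
red=(((hsv[...,0]<8)|(hsv[...,0]>172))&(hsv[...,1]>130)&(hsv[...,2]>90)).astype(np.uint8)
rect("knob",red,(460,188,485,212),.085)
rect("reel",red,(165,200,200,235),.042)
for n,p,z in [("bottle",(448,153),.145),("iron",(285,138),0),("tip",(377,182),.04),("plier",(222,282),.0),("stop l/r",(353,242),.05)]:
    print(n,unproj(im,p,z))
cv2.imwrite("pics/a.png",cv2.resize(c[170:260,325:490],None,fx=4.8,fy=4.8,interpolation=cv2.INTER_CUBIC))
E
```

```text
board ((505.9729919433594, 304.1769714355469), (67.77027893066406, 86.44406127929688), 25.09954833984375)
hold ((589.181396484375, -179.20822143554688), (95.51101684570312, 232.2523956298828), 10.929253578186035)
knob ((612.6707763671875, -303.6464538574219), (23.980609893798828, 19.705825805664062), 89.82125091552734)
reel ((577.50048828125, 343.1131591796875), (59.96285629272461, 52.7687873840332), 89.87423706054688)
bottle [[ 0.6977 -0.2354  0.145 ]]
iron [[0.7734 0.1123 0.    ]]
tip [[ 0.6582 -0.1024  0.04  ]]
plier [[0.4291 0.2595 0.    ]]
stop l/r [[ 0.5203 -0.0461  0.05  ]]
```

View pics/a.png

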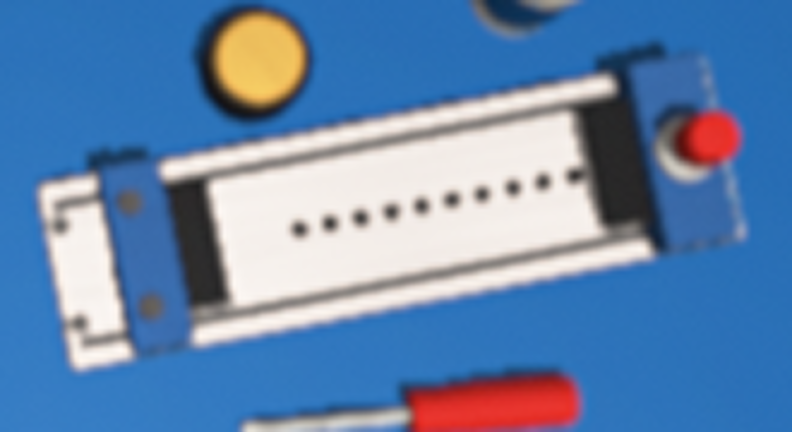

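The crop shows holes 12 to 3, from crop (299,229) to (575,175). The stop lip edge is near x≈218 and the knob is at (710,138). Next I approach above the board.

```bash
python3 - <<'E'
from h import *
delta([.506,.304,.16],np.radians(25.1))
im=vision.get_image("top")
u=lambda x,y:(325+x/4.8,170+y/4.8)
h=unproj(im,[u(299,229),u(575,175)],.02);print(h, np.linalg.norm(h[1]-h[0])/9)
d=h[0]-h[1];print(np.degrees(np.arctan2(-d[0],d[1])))
print(unproj(im,[u(218,245),u(590,165)],.039), "stop,jaw lip edges")
E
```

```text
t [-351.5 -175.9   32.4] w [ 0.0002 -0.      0.7409] alt [ 0.     0.    -2.401] pos [0.2483 0.6008 0.1924] j7 -0.05688624959213294 t 0.65
[[ 0.5782 -0.1279  0.02  ]
 [ 0.6041 -0.2615  0.02  ]] 0.015118764487290067
10.979655069616802
[[ 0.5686 -0.0867  0.039 ]
 [ 0.6063 -0.2634  0.039 ]] stop,jaw lip edges
```

jog_arm([
  {"tx": -40,"ty": -20,"wz": 0.1,"gripper": 0.5},
  {"tx": -78,"ty": -39,"wz": 0.2,"gripper": 0.5},
  {"tx": -115,"ty": -58,"wz": 0.3,"gripper": 0.5},
  {"tx": -152,"ty": -76,"wz": 0.4,"gripper": 0.5},
  {"tx": -190,"ty": -95,"tz": 15,"wz": 0.5,"gripper": 0.5},
])

```text
validation failed for argument at $.in...
```

```bash
python3 -c "
from h import *
delta([.506,.304,.16],np.radians(25.1))"
```

```text
t [-351.6 -175.9   32.4] w [ 0.0001 -0.      0.741 ] alt [ 0.     0.    -2.401] pos [0.2482 0.6008 0.1924] j7 -0.05690432410272791 t 0.7
```

jog_arm([
  {"tx": -37,"ty": -18,"tz": 0,"wx": 0,"wy": 0,"wz": 0.1,"gripper": 0.5},
  {"tx": -74,"ty": -37,"tz": 0,"wx": 0,"wy": 0,"wz": 0.2,"gripper": 0.5},
  {"tx": -110,"ty": -55,"tz": 0,"wx": 0,"wy": 0,"wz": 0.3,"gripper": 0.5},
  {"tx": -147,"ty": -74,"tz": 5,"wx": 0,"wy": 0,"wz": 0.4,"gripper": 0.5},
  {"tx": -184,"ty": -92,"tz": 10,"wx": 0,"wy": 0,"wz": 0.5,"gripper": 0.5},
])

```text
time: 1.12
position: [0.3842, 0.4442, 0.1829]
tool_rot: [1.361, 2.831, 0.002]
ft_force: [0.7, 0.1, 0.2]
grip_width: 0.704
grip_force: 0.0
```

```bash
python3 -c "
from h import *
delta([.506,.304,.16],np.radians(25.1))"
```

```text
t [-185.5    7.5   22.8] w [ 0.0014 -0.0007  0.2364] alt [ 0.001  0.002 -2.905] pos [0.3842 0.4442 0.1829] j7 -0.21401092010466433 t 1.12
```

jog_arm([
  {"tx": -40,"ty": 1,"tz": 5,"wx": 0,"wy": 0,"wz": 0.08,"gripper": 0.5},
  {"tx": -80,"ty": 3,"tz": 10,"wx": 0,"wy": 0,"wz": 0.16,"gripper": 0.5},
  {"tx": -120,"ty": 5,"tz": 15,"wx": 0,"wy": 0,"wz": 0.24,"gripper": 0.5},
  {"tx": -155,"ty": 6,"tz": 20,"wx": 0,"wy": 0,"wz": 0.24,"gripper": 0.5},
  {"tx": -184,"ty": 7,"tz": 23,"wx": 0,"wy": 0,"wz": 0.24,"gripper": 0.5},
])

```text
time: 1.53
position: [0.506, 0.3034, 0.1592]
tool_rot: [1.688, 2.649, -0.001]
ft_force: [0.1, -0.1, -0.5]
grip_width: 0.503
grip_force: 0.0
```

```bash
python3 - <<'E'
from h import *
im=vision.get_image("wrist"); cv2.imwrite("pics/w1.png",im["color"])
print(im["fx"],im["cx"],im["cy"]);print(np.array(im["extrinsics"]))
delta([.506,.304,.16],np.radians(25.1))
print("proj",proj(im,[[.506,.304,.034],[.506,.304,.004]],True))
E
```

```text
371.64829954431775 322.3053656664678 234.91800764807826
[[ 0.9064  0.4225 -0.0003 -0.5868]
 [ 0.4081 -0.8753  0.2593  0.0366]
 [ 0.1093 -0.2351 -0.9658  0.3741]
 [ 0.      0.      0.      1.    ]]
t [ 8.2 -1.  -1.3] w [ 0.0008  0.0058 -0.0095] alt [ 0.009 -0.001  3.132] pos [0.5103 0.297  0.1588] j7 -0.10660843046274011 t 1.58
proj [[322.6258 218.6989]
 [322.608  211.8808]]
```

View pics/w1.png

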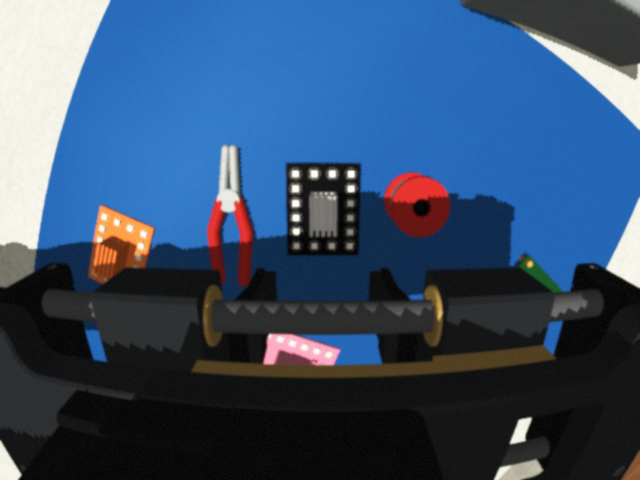

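The wrist view shows the board at about (287..360,163..255) with the heat sink at (323,214), the reel to its right and the pliers to its left. The overshoot is settling, so I measure again at rest.

```bash
python3 - <<'E'
from h import *
for i in range(4): im=vision.get_image("wrist")
c=im["color"]; hsv=cv2.cvtColor(c,cv2.COLOR_BGR2HSV)
p=proj(im,[[.506,.304,.004]],True)[0].astype(int); print(p)
m=((hsv[...,1]<110)).astype(np.uint8)
k=np.zeros_like(m); y0,y1,x0,x1=p[1]-60,p[1]+55,p[0]-46,p[0]+46; k[y0:y1,x0:x1]=m[y0:y1,x0:x1]
cs,_=cv2.findContours(k,cv2.RETR_EXTERNAL,cv2.CHAIN_APPROX_NONE); q=max(cs,key=cv2.contourArea)[:,0]
print(q.min(0),q.max(0))
P=unproj(im,q,.004,True)[:,:2].astype(np.float32)*1000
r=cv2.minAreaRect(P); print(r)
g=((hsv[...,1]<60)&(hsv[...,2]>70)).astype(np.uint8); k[:]=0; s=proj(im,[[.506,.304,.034]],True)[0].astype(int)
k[s[1]-28:s[1]+32,s[0]-22:s[0]+22]=g[s[1]-28:s[1]+32,s[0]-22:s[0]+22]
cs,_=cv2.findContours(k,cv2.RETR_EXTERNAL,cv2.CHAIN_APPROX_NONE); q=max(cs,key=cv2.contourArea)[:,0]
print("sink",q.min(0),q.max(0),cv2.minAreaRect(unproj(im,q,.034,True)[:,:2].astype(np.float32)*1000))
x,y=r[0]; delta([x/1000,y/1000,.08],np.radians(25.1))
E
```

```text
[322 215]
[288 168] [358 256]
((505.14886474609375, 305.86004638671875), (67.1082992553711, 86.44110870361328), 25.03057289123535)
sink [310 195] [337 239] ((504.63970947265625, 308.1589050292969), (23.700157165527344, 39.621829986572266), 24.592710494995117)
t [-2.2  0.6 79.4] w [ 0.     -0.0009  0.0015] alt [ 0.001  0.    -3.14 ] pos [0.5037 0.3075 0.1594] j7 -0.11230052370370665 t 1.78
```

jog_arm([
  {"tx": -2,"ty": 1,"tz": 35,"wx": 0,"wy": 0,"wz": 0,"gripper": 0.5},
  {"tx": -2,"ty": 1,"tz": 70,"wx": 0,"wy": 0,"wz": 0,"gripper": 0.5},
  {"tx": -2,"ty": 1,"tz": 105,"wx": 0,"wy": 0,"wz": 0,"gripper": 0.5},
  {"tx": -2,"ty": 1,"tz": 125,"wx": 0,"wy": 0,"wz": 0,"gripper": 0.5},
  {"tx": -2,"ty": 1,"tz": 135,"wx": 0,"wy": 0,"wz": 0,"gripper": 0.5},
])

```text
time: 2.2
position: [0.5023, 0.3061, 0.0209]
tool_rot: [-1.678, -2.652, 0.007]
ft_force: [-0.0, 0.3, 0.3]
grip_width: 0.496
grip_force: 0.0
```

```bash
python3 - <<'E'
from h import *
im=vision.get_image("wrist")
im=vision.get_image("wrist");cv2.imwrite("pics/w2.png",im["color"])
delta([.5051,.3059,.010],np.radians(25.0))
E
```

```text
t [-0.7  1.1 12.8] w [-0.0034  0.0001  0.0052] alt [-0.    -0.005 -3.136] pos [0.5038 0.3061 0.0228] j7 -0.08242471047375932 t 2.3
```

jog_arm([
  {"tx": -1,"ty": 1,"tz": 7,"wx": 0,"wy": 0,"wz": 0,"gripper": 0.5},
  {"tx": -1,"ty": 1,"tz": 13,"wx": 0,"wy": 0,"wz": 0,"gripper": 0.5},
  {"tx": -1,"ty": 1,"tz": 13,"wx": 0,"wy": 0,"wz": 0,"gripper": 0.5},
  {"tx": -1,"ty": 1,"tz": 13,"wx": 0,"wy": 0,"wz": 0,"gripper": 0.35},
  {"tx": -1,"ty": 1,"tz": 13,"wx": 0,"wy": 0,"wz": 0,"gripper": 0.2},
], grip_force=20)

```text
time: 2.72
position: [0.5078, 0.3052, 0.0122]
tool_rot: [1.684, 2.651, 0.002]
ft_force: [-0.2, 0.4, 0.3]
grip_width: 0.423
grip_force: 0.0
```

jog_arm([
  {"tx": 0,"ty": 0,"tz": 0,"wx": 0,"wy": 0,"wz": 0,"gripper": 0.0},
  {"tx": 0,"ty": 0,"tz": 0,"wx": 0,"wy": 0,"wz": 0,"gripper": 0.0},
  {"tx": 0,"ty": 0,"tz": 0,"wx": 0,"wy": 0,"wz": 0,"gripper": 0.0},
  {"tx": 0,"ty": 0,"tz": -5,"wx": 0,"wy": 0,"wz": 0,"gripper": 0.0},
  {"tx": 0,"ty": 0,"tz": -20,"wx": 0,"wy": 0,"wz": 0,"gripper": 0.0},
])

```text
time: 3.13
position: [0.5056, 0.3037, 0.0298]
tool_rot: [-1.684, -2.651, 0.006]
ft_force: [-0.9, 0.4, 0.2]
grip_width: 0.061
grip_force: 0.0
```

```bash
python3 - <<'E'
from h import *
ph=np.radians(11); ey=np.array([-np.sin(ph),np.cos(ph),0]); h12=np.array([.5782,-.1279,0])
delta(h12-ey*.02+[0,0,.10],ph)
E
```

```text
t [-441.  -122.9  -69.4] w [-0.0041  0.0014  0.247 ] alt [-0.002 -0.006 -2.895] pos [0.5056 0.3037 0.0298] j7 -0.08169598812435551 t 3.13
```

The fingers closed past 24 mm, so I look at why.

```bash
python3 - <<'E'
from h import *
im=vision.get_image("wrist")
im=vision.get_image("wrist");cv2.imwrite("pics/w3.png",im["color"])
print(ctrl.get_state()["grip_width"],ctrl.get_state()["position"])
E
```

```text
0.02541366957882262 [0.509  0.3058 0.0337]
```

View pics/w3.png

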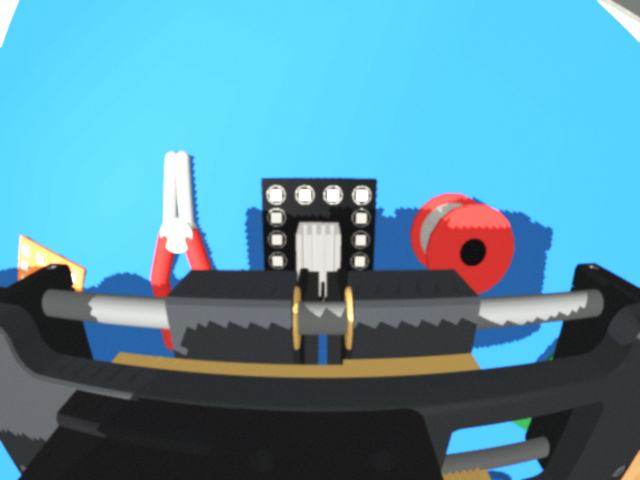

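```bash
python3 - <<'E'
from h import *
im=vision.get_image("wrist"); s=ctrl.get_state()
E=np.array(im["extrinsics"]); cam=-E[:3,:3].T@E[:3,3]; T=R.from_rotvec(s["tool_rot"]).as_matrix()
print("cam in tool mm",T.T@(cam-s["position"])*1000)
print("axis in tool",T.T@E[2,:3], "tool x",T[:,0],"y",T[:,1])
print("tcp px",proj(im,[s["position"]],True),"sink center px expected",proj(im,[[.505,.306,.034]],True))
q=unproj(im,[(262,180),(376,179)],.004,True);print(q, np.linalg.norm(q[0]-q[1]))
u=unproj(im,[(297,224),(340,224)],.034,True);print(u,np.linalg.norm(u[0]-u[1]))
t=vision.get_image("scene"); 
print("scene px",proj(t,[s["position"],[.505,.306,.034]]))
a=proj(t,[s["position"]])[0].astype(int)
cv2.imwrite("pics/s3.png",cv2.resize(t["color"][a[1]-70:a[1]+50,a[0]-80:a[0]+80],None,fx=5,fy=5,interpolation=cv2.INTER_CUBIC))
E
```

```text
cam in tool mm [  70.9466    0.5025 -193.5724]
axis in tool [-0.2581  0.0008  0.9661] tool x [-0.425   0.9052  0.0006] y [0.9052 0.425  0.003 ]
tcp px [[321.1151 268.4581]] sink center px expected [[315.914 266.067]]
[[0.4565 0.332  0.004 ]
 [0.5187 0.3617 0.004 ]] 0.06890150857325868
[[0.4859 0.3232 0.034 ]
 [0.5066 0.3329 0.034 ]] 0.02288430063381859
scene px [[372.6246 183.7875]
 [371.6461 182.8649]]
```

View pics/s3.png

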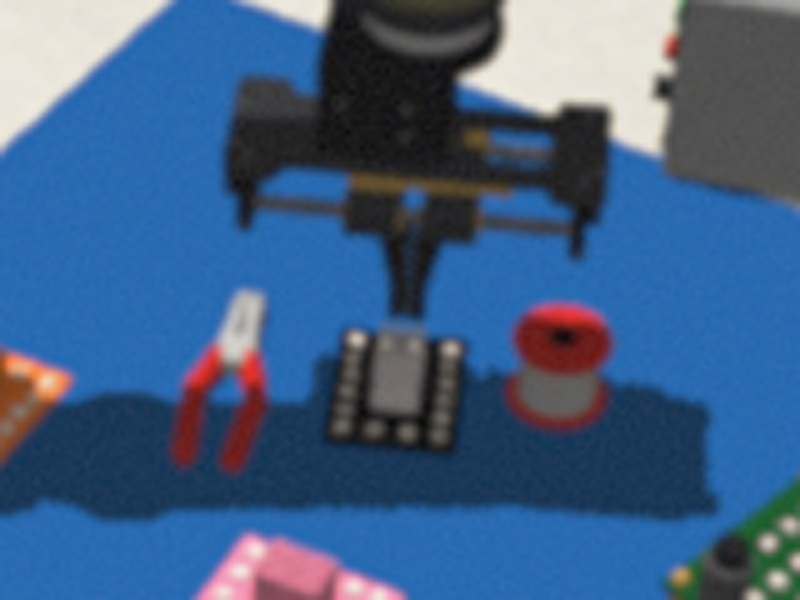

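The scene crop shows the closed fingertips at crop (405,315), and the reported TCP projects to (400,350). That makes the tips about 27 mm higher than reported, which agrees with the finger spacing in the first wrist picture. They closed above the sink. I go lower in steps and watch the force.

jog_arm([
  {"tx": 0,"ty": -2,"tz": -5,"wx": 0,"wy": 0,"wz": 0,"gripper": 0.5},
  {"tx": 0,"ty": -2,"tz": -5,"wx": 0,"wy": 0,"wz": 0,"gripper": 0.5},
  {"tx": 0,"ty": -2,"tz": -5,"wx": 0,"wy": 0,"wz": 0,"gripper": 0.5},
  {"tx": 0,"ty": -2,"tz": -5,"wx": 0,"wy": 0,"wz": 0,"gripper": 0.5},
  {"tx": 0,"ty": -2,"tz": -5,"wx": 0,"wy": 0,"wz": 0,"gripper": 0.5},
])

```text
time: 3.75
position: [0.5053, 0.3039, 0.0361]
tool_rot: [-1.684, -2.652, 0.001]
ft_force: [0.0, -0.1, -0.5]
grip_width: 0.299
grip_force: 0.0
```

```bash
python3 - <<'E'
from h import *
delta([.5051,.3065,.008],np.radians(25.0))
im=vision.get_image("wrist");c=im["color"]
cv2.imwrite("pics/w4.png",cv2.resize(c[150:400,160:480],None,fx=2.4,fy=2.4))
E
```

```text
t [ 2.4  1.  28.1] w [-0.0004  0.0001  0.0027] alt [-0.    -0.001 -3.139] pos [0.5053 0.3039 0.0361] j7 -0.08378755113624524 t 3.75
```

View pics/w4.png

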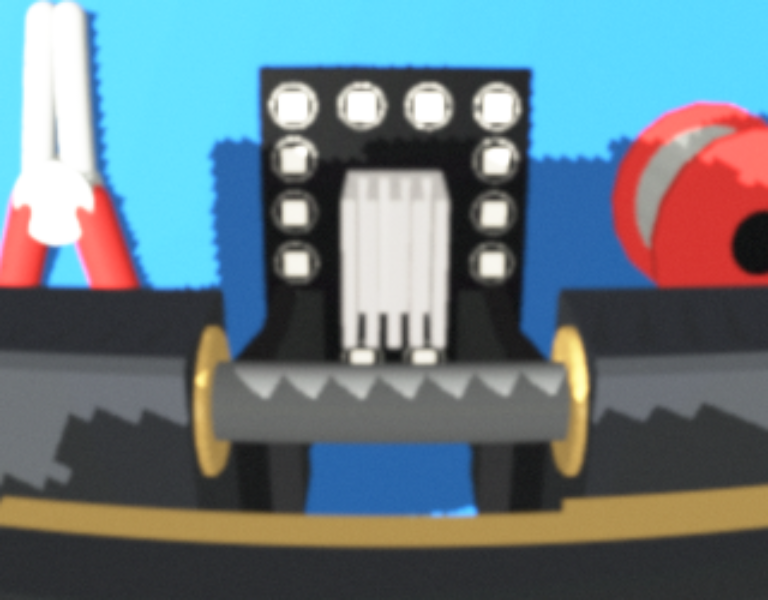

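The crop shows the sink centred between the open fingers, with its top at crop (395,172–345). The fingertips' front edge is at y≈290, above the sink. I descend in steps.

jog_arm([
  {"tx": 2,"ty": 1,"tz": 6,"wx": 0,"wy": 0,"wz": 0,"gripper": 0.5},
  {"tx": 2,"ty": 1,"tz": 12,"wx": 0,"wy": 0,"wz": 0,"gripper": 0.5},
  {"tx": 2,"ty": 1,"tz": 20,"wx": 0,"wy": 0,"wz": 0,"gripper": 0.5},
  {"tx": 2,"ty": 1,"tz": 28,"wx": 0,"wy": 0,"wz": 0,"gripper": 0.5},
  {"tx": 2,"ty": 1,"tz": 32,"wx": 0,"wy": 0,"wz": 0,"gripper": 0.5},
])

```text
time: 4.22
position: [0.5045, 0.3055, 0.0024]
tool_rot: [-1.684, -2.651, 0.004]
ft_force: [-0.2, 0.3, -0.1]
grip_width: 0.493
grip_force: 0.0
```

jog_arm([
  {"tx": 0,"ty": 0,"tz": 2,"wx": 0,"wy": 0,"wz": 0,"gripper": 0.5},
  {"tx": 0,"ty": 0,"tz": 4,"wx": 0,"wy": 0,"wz": 0,"gripper": 0.5},
  {"tx": 0,"ty": 0,"tz": 5,"wx": 0,"wy": 0,"wz": 0,"gripper": 0.5},
  {"tx": 0,"ty": 0,"tz": 6,"wx": 0,"wy": 0,"wz": 0,"gripper": 0.5},
  {"tx": 0,"ty": 0,"tz": 6,"wx": 0,"wy": 0,"wz": 0,"gripper": 0.5},
])

```text
time: 4.63
position: [0.5056, 0.3063, -0.0015]
tool_rot: [1.684, 2.652, 0.0]
ft_force: [0.1, -0.5, -0.2]
grip_width: 0.499
grip_force: 0.0
```

TCP is below zero with no contact, so the offset is confirmed. I continue down.

jog_arm([
  {"tx": 0,"ty": 0,"tz": 2,"wx": 0,"wy": 0,"wz": 0,"gripper": 0.5},
  {"tx": 0,"ty": 0,"tz": 4,"wx": 0,"wy": 0,"wz": 0,"gripper": 0.5},
  {"tx": 0,"ty": 0,"tz": 6,"wx": 0,"wy": 0,"wz": 0,"gripper": 0.5},
  {"tx": 0,"ty": 0,"tz": 7,"wx": 0,"wy": 0,"wz": 0,"gripper": 0.5},
  {"tx": 0,"ty": 0,"tz": 8,"wx": 0,"wy": 0,"wz": 0,"gripper": 0.5},
])

```text
time: 5.05
position: [0.5054, 0.3061, -0.0098]
tool_rot: [-1.685, -2.652, 0.0]
ft_force: [0.6, 0.3, 0.0]
grip_width: 0.502
grip_force: 0.0
```

jog_arm([
  {"tx": 0,"ty": 0,"tz": 1,"wx": 0,"wy": 0,"wz": 0,"gripper": 0.5},
  {"tx": 0,"ty": 0,"tz": 2,"wx": 0,"wy": 0,"wz": 0,"gripper": 0.5},
  {"tx": 0,"ty": 0,"tz": 3,"wx": 0,"wy": 0,"wz": 0,"gripper": 0.5},
  {"tx": 0,"ty": 0,"tz": 4,"wx": 0,"wy": 0,"wz": 0,"gripper": 0.5},
  {"tx": 0,"ty": 0,"tz": 4,"wx": 0,"wy": 0,"wz": 0,"gripper": 0.5},
])

```text
time: 5.47
position: [0.5054, 0.3062, -0.0139]
tool_rot: [-1.684, -2.652, 0.0]
ft_force: [-0.1, 0.4, 0.0]
grip_width: 0.502
grip_force: 0.0
```

jog_arm([
  {"tx": 0,"ty": 0,"tz": 1,"wx": 0,"wy": 0,"wz": 0,"gripper": 0.5},
  {"tx": 0,"ty": 0,"tz": 2,"wx": 0,"wy": 0,"wz": 0,"gripper": 0.5},
  {"tx": 0,"ty": 0,"tz": 2,"wx": 0,"wy": 0,"wz": 0,"gripper": 0.3},
  {"tx": 0,"ty": 0,"tz": 2,"wx": 0,"wy": 0,"wz": 0,"gripper": 0.15},
  {"tx": 0,"ty": 0,"tz": 2,"wx": 0,"wy": 0,"wz": 0,"gripper": 0.0},
])

```text
time: 5.88
position: [0.5055, 0.3062, -0.0156]
tool_rot: [1.684, 2.652, 0.0]
ft_force: [-0.4, -0.4, -0.1]
grip_width: 0.352
grip_force: 0.0
```

jog_arm([
  {"tx": 0,"ty": 0,"tz": 0,"wx": 0,"wy": 0,"wz": 0,"gripper": 0.0},
  {"tx": 0,"ty": 0,"tz": 0,"wx": 0,"wy": 0,"wz": 0,"gripper": 0.0},
  {"tx": 0,"ty": 0,"tz": 0,"wx": 0,"wy": 0,"wz": 0,"gripper": 0.0},
  {"tx": 0,"ty": 0,"tz": 0,"wx": 0,"wy": 0,"wz": 0,"gripper": 0.0},
  {"tx": 0,"ty": 0,"tz": 0,"wx": 0,"wy": 0,"wz": 0,"gripper": 0.0},
])

```text
time: 6.3
position: [0.5056, 0.3062, -0.0156]
tool_rot: [1.684, 2.652, 0.0]
ft_force: [-0.5, -0.8, 0.3]
grip_width: 0.275
grip_force: 20.0
```

Gripped at 23.9 mm with 20 N. With the board underside at 0 the TCP is at −15.6 mm, so on the holder it should read +4.4 mm. Now I lift.

jog_arm([
  {"tx": 0,"ty": 0,"tz": -15,"wx": 0,"wy": 0,"wz": 0,"gripper": 0.0},
  {"tx": 0,"ty": 0,"tz": -40,"wx": 0,"wy": 0,"wz": 0,"gripper": 0.0},
  {"tx": 0,"ty": 0,"tz": -70,"wx": 0,"wy": 0,"wz": 0,"gripper": 0.0},
  {"tx": 0,"ty": 0,"tz": -95,"wx": 0,"wy": 0,"wz": 0,"gripper": 0.0},
  {"tx": 0,"ty": 0,"tz": -105,"wx": 0,"wy": 0,"wz": 0,"gripper": 0.0},
], grip_force=25)

```text
time: 6.72
position: [0.5074, 0.3073, 0.0931]
tool_rot: [1.684, 2.65, 0.008]
ft_force: [0.3, 0.1, -2.0]
grip_width: 0.276
grip_force: 25.0
```

```bash
python3 - <<'E'
from h import *
ph=np.radians(11); ey=np.array([-np.sin(ph),np.cos(ph),0]); h12=np.array([.5782,-.1279,0])
delta(h12-ey*.015+[0,0,.09],ph)
print(ctrl.get_state()["grip_width"],ctrl.get_state()["ft_force"])
E
```

```text
t [-438.6 -124.5    1.9] w [ 0.0053 -0.0018  0.2469] alt [ 0.003  0.008 -2.895] pos [0.5074 0.3073 0.0931] j7 -0.09821470047145328 t 6.72
0.2761192820669322 [ 0.2724  0.1317 -1.9894]
```

jog_arm([
  {"tx": -20,"ty": -6,"tz": 0,"wx": 0,"wy": 0,"wz": 0.05,"gripper": 0.0},
  {"tx": -52,"ty": -15,"tz": 0,"wx": 0,"wy": 0,"wz": 0.1,"gripper": 0.0},
  {"tx": -87,"ty": -25,"tz": 0,"wx": 0,"wy": 0,"wz": 0.15,"gripper": 0.0},
  {"tx": -123,"ty": -35,"tz": 0,"wx": 0,"wy": 0,"wz": 0.2,"gripper": 0.0},
  {"tx": -160,"ty": -45,"tz": 0,"wx": 0,"wy": 0,"wz": 0.247,"gripper": 0.0},
])

```text
time: 7.13
position: [0.5317, 0.1403, 0.0879]
tool_rot: [-2.0, -2.421, 0.003]
ft_force: [1.2, 0.2, -1.2]
grip_width: 0.276
grip_force: 25.0
```

```bash
python3 - <<'E'
from h import *
ph=np.radians(11); ey=np.array([-np.sin(ph),np.cos(ph),0]); h12=np.array([.5782,-.1279,0])
delta(h12-ey*.015+[0,0,.09],ph)
E
```

```text
t [-287.2   -4.9   -2. ] w [-0.002   0.0003 -0.0021] alt [0.    0.003 3.14 ] pos [0.5317 0.1403 0.0879] j7 -0.054160721620168044 t 7.13
```

jog_arm([
  {"tx": -36,"ty": 0,"tz": 0,"wx": 0,"wy": 0,"wz": 0,"gripper": 0.0},
  {"tx": -72,"ty": -1,"tz": 0,"wx": 0,"wy": 0,"wz": 0,"gripper": 0.0},
  {"tx": -108,"ty": -2,"tz": 0,"wx": 0,"wy": 0,"wz": 0,"gripper": 0.0},
  {"tx": -142,"ty": -3,"tz": 0,"wx": 0,"wy": 0,"wz": 0,"gripper": 0.0},
  {"tx": -172,"ty": -3,"tz": 0,"wx": 0,"wy": 0,"wz": 0,"gripper": 0.0},
])

```text
time: 7.55
position: [0.5614, -0.0305, 0.088]
tool_rot: [-2.001, -2.421, 0.003]
ft_force: [0.8, 0.6, -1.2]
grip_width: 0.275
grip_force: 25.0
```

jog_arm([
  {"tx": -30,"ty": 0,"tz": 0,"wx": 0,"wy": 0,"wz": 0,"gripper": 0.0},
  {"tx": -60,"ty": 0,"tz": 0,"wx": 0,"wy": 0,"wz": 0,"gripper": 0.0},
  {"tx": -85,"ty": 0,"tz": 0,"wx": 0,"wy": 0,"wz": 0,"gripper": 0.0},
  {"tx": -105,"ty": 0,"tz": 0,"wx": 0,"wy": 0,"wz": 0,"gripper": 0.0},
  {"tx": -113,"ty": 0,"tz": 0,"wx": 0,"wy": 0,"wz": 0,"gripper": 0.0},
])

```text
time: 7.97
position: [0.5828, -0.1428, 0.088]
tool_rot: [2.005, 2.419, -0.005]
ft_force: [-0.3, -0.4, -3.1]
grip_width: 0.273
grip_force: 25.0
```

```bash
python3 - <<'E'
from h import *
for i in range(3): im=vision.get_image("wrist")
cv2.imwrite("pics/w5.png",im["color"]); np.save("w5.npy",im,allow_pickle=True)
ph=np.radians(11); ey=np.array([-np.sin(ph),np.cos(ph),0]); h12=np.array([.5782,-.1279,0])
delta(h12-ey*.015+[0,0,.09],ph)
E
```

```text
t [-4.3 -3.2 -1.7] w [-0.0017 -0.0011 -0.0012] alt [-0.002  0.003  3.14 ] pos [ 0.5833 -0.1378  0.0883] j7 0.5132460529299655 t 8.12
```

View pics/w5.png

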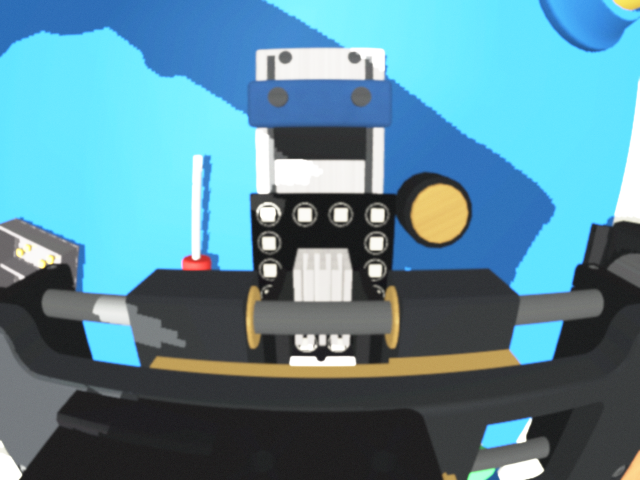

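The view shows the held board's far edge at y≈194 (x 251–396), the stop jaw's blue block at y 82–126 (x 249–391) and its lip's front edge at y≈159. The holder's sides are at x≈256 and 385. Next I measure these edges.

```bash
python3 - <<'E'
from h import *
im=np.load("w5.npy",allow_pickle=True).item(); c=im["color"].astype(int); g=cv2.GaussianBlur(im["color"],(3,3),0).astype(float)
r=g[...,2]; 
def edge(v,lo,sgn):  # subpixel strongest signed step
    d=np.diff(v)*sgn; i=int(np.argmax(d)); 
    o=0
    if 0<i<len(d)-1: o=.5*(d[i-1]-d[i+1])/(d[i-1]-2*d[i]+d[i+1])
    return lo+i+.5+o
L=[];Rr=[]
for row in list(range(56,76,2))+list(range(168,190,2)):
    L.append((edge(r[row,245:268],245,1),row)); Rr.append((edge(r[row,374:395],374,-1),row))
PL=unproj(im,L,.02,True);PR=unproj(im,Rr,.02,True)
def ang(P):
    v=cv2.fitLine(P[:,:2].astype(np.float32),cv2.DIST_HUBER,0,.01,.01).ravel(); v=v*np.sign(v[1]); return np.degrees(np.arctan2(-v[0],v[1])),v
aL,vL=ang(PL);aR,vR=ang(PR);print("yaw",aL,aR)
ph=np.radians((aL+aR)/2); ex=np.array([np.cos(ph),np.sin(ph)]);ey=np.array([-np.sin(ph),np.cos(ph)])
xl,xr=np.median(PL[:,:2]@ex),np.median(PR[:,:2]@ex);print("width",xr-xl,"xc",(xl+xr)/2)
# lip edge, stop blue front edge, board far edge
cols=range(285,360,6)
b=g[...,0]; gr=g.mean(2)
lip=[(u,edge(gr[140:175,u],140,1)) for u in cols]; PLp=unproj(im,lip,.039,True)
blk=[(u,edge(b[112:138,u],112,-1)) for u in cols]; PB=unproj(im,blk,.0505,True)
bo=[(u,edge(gr[180:204,u],180,-1)) for u in cols]; s=ctrl.get_state(); zt=s["position"][2]+.0156+.004; PE=unproj(im,bo,zt,True)
for n,P,q in(("lip",PLp,lip),("block",PB,blk),("board",PE,bo)): print(n,np.median([k[1] for k in q]),"s=",np.median(P[:,:2]@ey),"slope deg",np.degrees(np.polyfit(P[:,:2]@ex,P[:,:2]@ey,1)[0]))
bl=[(edge(-gr[rw,240:262],240,1),rw) for rw in range(200,232,4)];br=[(edge(gr[rw,385:403],385,1),rw) for rw in range(200,212,2)]
A=unproj(im,bl,zt,True)[:,:2]@ex; B=unproj(im,br,zt,True)[:,:2]@ex;print("board x",np.median(A),np.median(B),"c",(np.median(A)+np.median(B))/2,[round(k[0],1) for k in bl],[round(k[0],1) for k in br])
p=s["position"][:2];print("tcp ex,ey",p@ex,p@ey)
h=np.array([.5782,-.1279]);print("top-cam hole12 ex,ey",h@ex,h@ey)
E
```

```text
yaw 10.321118 10.747409
width 0.0904787322818314 xc 0.5450511202808297
lip 159.33653846153845 s= -0.18733537513407228 slope deg -0.64503447459864
block 126.16666666666667 s= -0.16611496901043973 slope deg 0.1910688226239542
board 192.75247524752476 s= -0.19911847079647774 slope deg 0.2572277154688586
board x 0.512867453277626 0.582228660482772 c 0.5475480568801989 [np.float64(249.9), np.float64(250.2), np.float64(250.2), np.float64(250.4), np.float64(250.6), np.float64(250.8), np.float64(251.2), np.float64(251.3)] [np.float64(395.3), np.float64(395.0), np.float64(395.2), np.float64(395.3), np.float64(395.5), np.float64(395.4)]
tcp ex,ey 0.5483209835290754 -0.24208293411748663
top-cam hole12 ex,ey 0.5450717612937094 -0.23145288869440558
```

jog_arm([
  {"tx": 0,"ty": -2.5,"tz": 20,"wx": 0,"wy": 0,"wz": 0.005,"gripper": 0.0},
  {"tx": 0,"ty": -2.5,"tz": 42,"wx": 0,"wy": 0,"wz": 0.005,"gripper": 0.0},
  {"tx": 0,"ty": -2.5,"tz": 60,"wx": 0,"wy": 0,"wz": 0.005,"gripper": 0.0},
  {"tx": 0,"ty": -2.5,"tz": 72,"wx": 0,"wy": 0,"wz": 0.005,"gripper": 0.0},
  {"tx": 0,"ty": -2.5,"tz": 77,"wx": 0,"wy": 0,"wz": 0.005,"gripper": 0.0},
])

```text
time: 8.53
position: [0.5802, -0.1358, 0.01]
tool_rot: [-1.999, -2.419, 0.002]
ft_force: [0.4, -0.3, -2.1]
grip_width: 0.272
grip_force: 25.0
```

```bash
cat > m.py <<'E'
from h import *
import sys
n=sys.argv[1]
for i in range(3): im=vision.get_image("wrist")
np.save(n+".npy",im,allow_pickle=True); cv2.imwrite(f"pics/{n}.png",im["color"])
s=ctrl.get_state(); ph=np.radians(10.53); ex=np.array([np.cos(ph),np.sin(ph)]);ey=np.array([-np.sin(ph),np.cos(ph)])
p=s["position"];print("tcp ex,ey,z",p[:2]@ex,p[:2]@ey,p[2],"F",s["ft_force"],"t",s["time"])
T=R.from_rotvec(s["tool_rot"]).as_matrix();print("toolx yaw-90",np.degrees(np.arctan2(T[1,0],T[0,0]))-90,"z",T[:,2])
E
python3 m.py w6; python3 - <<'E'
from h import *
im=np.load("w6.npy",allow_pickle=True).item()
cv2.imwrite("pics/w6c.png",cv2.resize(im["color"][60:310,190:450],None,fx=2.4,fy=2.4,interpolation=cv2.INTER_CUBIC))
E
```

```text
tcp ex,ey,z 0.5470592747089907 -0.24173837285873456 0.012560247593347937 F [-0.099  -0.5648 -1.6448] t 8.6833
toolx yaw-90 10.77712401496656 z [ 0.0001  0.0003 -1.    ]
```

View pics/w6c.png

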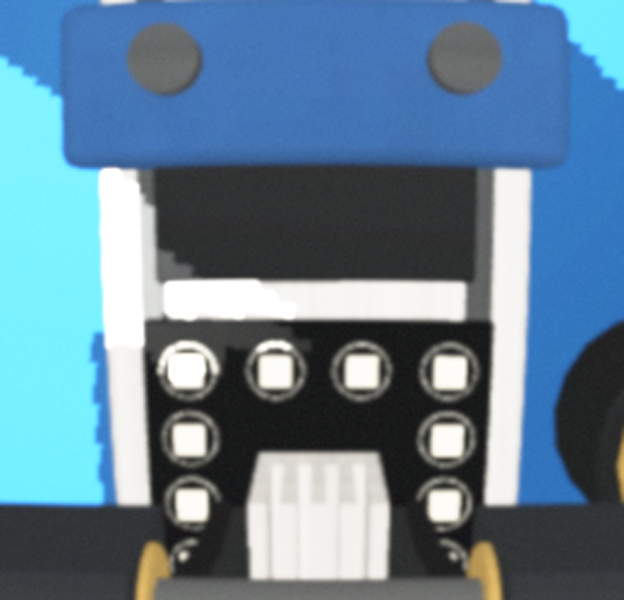

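The crop shows the board's far edge at y≈322 (x 147–492) and the lip edge at y≈282. The blue block's front is at y≈166 and the holder's sides at x≈105 and 528.

```bash
cat > g.py <<'E'
from h import *
im=np.load("w6.npy",allow_pickle=True).item(); g=cv2.GaussianBlur(im["color"],(3,3),0).astype(float); gr=g.mean(2); r=g[...,2]
ph=np.radians(10.53); ex=np.array([np.cos(ph),np.sin(ph)]);ey=np.array([-np.sin(ph),np.cos(ph)])
def edge(v,lo,sgn):
    d=np.diff(v)*sgn; i=int(np.argmax(d)); return lo+i+.5
zt=.0322
def st(n,q,z):
    P=unproj(im,q,z,True)[:,:2]; a,b=P@ex,P@ey; print(n,"x",np.median(a),"y",np.median(b),"dx/dy deg",np.degrees(np.polyfit(b,a,1)[0]),"dy/dx deg",np.degrees(np.polyfit(a,b,1)[0]))
rows=list(range(134,176,3))+list(range(206,264,4))
st("holdL",[(edge(r[v,222:247],222,1),v) for v in rows],.02)
st("holdR",[(edge(r[v,400:418],400,-1),v) for v in rows],.02)
rows=range(200,262,4)
st("brdL",[(edge(gr[v,242:260],242,-1),v) for v in rows],zt)
st("brdR",[(edge(gr[v,386:400],386,1),v) for v in rows],zt)
cols=range(265,380,8)
st("far",[(u,edge(gr[186:200,u],186,-1)) for u in cols],zt)
st("lip",[(u,edge(gr[170:186,u],170,1)) for u in cols],.039)
st("blk",[(u,edge(g[122:140,u,0],122,-1)) for u in cols],.0505)
E
python3 g.py
```

```text
holdL x 0.5004309934540457 y -0.2041735169524905 dx/dy deg -0.8326913961881092 dy/dx deg -2990.421934190122
holdR x 0.5901412744484038 y -0.203713975173453 dx/dy deg -0.3633180093622491 dy/dx deg -4150.100567502319
brdL x 0.5113198095838605 y -0.21376007696758614 dx/dy deg 0.10213070867103069 dy/dx deg 471.21491685992953
brdR x 0.5803762013624092 y -0.2133844938523229 dx/dy deg -0.3243381421354628 dy/dx deg -1243.1517133786188
far x 0.5453641315197774 y -0.19555514498250176 dx/dy deg -1324.9437455343393 dy/dx deg -0.05280304143129355
lip x 0.5453647739353586 y -0.18724643027054577 dx/dy deg -833.5413496434658 dy/dx deg -0.11248820016854956
blk x 0.5453285547560389 y -0.1660131073385378 dx/dy deg 2098.855533113412 dy/dx deg 0.24267214423594274
```

jog_arm([
  {"tx": 0,"ty": -0.5,"tz": 3,"wx": 0,"wy": 0,"wz": -0.002,"gripper": 0.0},
  {"tx": 0,"ty": -0.5,"tz": 6,"wx": 0,"wy": 0,"wz": -0.002,"gripper": 0.0},
  {"tx": 0,"ty": -0.5,"tz": 6,"wx": 0,"wy": 0,"wz": -0.002,"gripper": 0.0},
  {"tx": 3,"ty": -0.5,"tz": 6,"wx": 0,"wy": 0,"wz": -0.002,"gripper": 0.0},
  {"tx": 6,"ty": -0.5,"tz": 6,"wx": 0,"wy": 0,"wz": -0.002,"gripper": 0.0},
])

```text
time: 9.1
position: [0.5803, -0.1328, 0.0067]
tool_rot: [2.002, 2.42, 0.001]
ft_force: [-0.0, -0.4, -2.0]
grip_width: 0.276
grip_force: 25.0
```

jog_arm([
  {"tx": 4,"ty": 0,"tz": 0,"wx": 0,"wy": 0,"wz": 0,"gripper": 0.0},
  {"tx": 8,"ty": 0,"tz": 0,"wx": 0,"wy": 0,"wz": 0,"gripper": 0.0},
  {"tx": 12,"ty": 0,"tz": 0,"wx": 0,"wy": 0,"wz": 0,"gripper": 0.0},
  {"tx": 16,"ty": 0,"tz": 0,"wx": 0,"wy": 0,"wz": 0,"gripper": 0.0},
  {"tx": 19,"ty": 0,"tz": 0,"wx": 0,"wy": 0,"wz": 0,"gripper": 0.0},
])

```text
time: 9.52
position: [0.5765, -0.1132, 0.0064]
tool_rot: [-2.001, -2.422, -0.0]
ft_force: [0.0, -0.3, -1.8]
grip_width: 0.274
grip_force: 25.0
```

```bash
python3 m.py w7; sed -i 's/w6/w7/;s/zt=.0322/zt=.0255/' g.py; python3 - <<'E'
from h import *
im=np.load("w7.npy",allow_pickle=True).item(); g=im["color"].astype(float).mean(2)
ph=np.radians(10.53);ex=np.array([np.cos(ph),np.sin(ph)]);ey=np.array([-np.sin(ph),np.cos(ph)])
for (a,z) in (( -.1660,.0505),(-.1873,.039)): print(proj(im,[[*(ex*.5453+ey*a),z]],True))
E
```

```text
tcp ex,ey,z 0.5461109080142433 -0.21712078442472046 0.006378491986074493 F [ 0.0174 -0.1115 -2.5404] t 9.6667
toolx yaw-90 10.870535324948023 z [ 0.0001  0.0001 -1.    ]
[[321.2717 188.5633]]
[[321.06   232.6246]]
```

jog_arm([
  {"tx": 1,"ty": 0,"tz": 0,"wx": 0,"wy": 0,"wz": 0,"gripper": 0.0},
  {"tx": 2,"ty": 0,"tz": 0,"wx": 0,"wy": 0,"wz": 0,"gripper": 0.0},
  {"tx": 3,"ty": 0,"tz": 0,"wx": 0,"wy": 0,"wz": 0,"gripper": 0.0},
  {"tx": 3.5,"ty": 0,"tz": 0,"wx": 0,"wy": 0,"wz": 0,"gripper": 0.0},
  {"tx": 4,"ty": 0,"tz": 0,"wx": 0,"wy": 0,"wz": 0,"gripper": 0.0},
])

```text
time: 10.08
position: [0.5758, -0.1102, 0.0064]
tool_rot: [2.002, 2.421, 0.0]
ft_force: [0.2, -1.0, -1.5]
grip_width: 0.274
grip_force: 25.0
```

jog_arm([
  {"tx": 0.4,"ty": 0,"tz": 0,"wx": 0,"wy": 0,"wz": 0,"gripper": 0.0},
  {"tx": 0.8,"ty": 0,"tz": 0,"wx": 0,"wy": 0,"wz": 0,"gripper": 0.0},
  {"tx": 1.2,"ty": 0,"tz": 0,"wx": 0,"wy": 0,"wz": 0,"gripper": 0.0},
  {"tx": 1.5,"ty": 0,"tz": 0,"wx": 0,"wy": 0,"wz": 0,"gripper": 0.0},
  {"tx": 1.5,"ty": 0,"tz": 0,"wx": 0,"wy": 0,"wz": 0,"gripper": 0.0},
])

```text
time: 10.5
position: [0.5756, -0.1086, 0.0064]
tool_rot: [2.002, 2.421, 0.0]
ft_force: [0.2, 0.3, -1.7]
grip_width: 0.274
grip_force: 25.0
```

jog_arm([
  {"tx": 0.4,"ty": 0,"tz": 0,"wx": 0,"wy": 0,"wz": 0,"gripper": 0.0},
  {"tx": 0.8,"ty": 0,"tz": 0,"wx": 0,"wy": 0,"wz": 0,"gripper": 0.0},
  {"tx": 1.2,"ty": 0,"tz": 0,"wx": 0,"wy": 0,"wz": 0,"gripper": 0.0},
  {"tx": 1.5,"ty": 0,"tz": 0,"wx": 0,"wy": 0,"wz": 0,"gripper": 0.0},
  {"tx": 1.5,"ty": 0,"tz": 0,"wx": 0,"wy": 0,"wz": 0,"gripper": 0.0},
])

```text
time: 10.92
position: [0.5753, -0.1074, 0.0064]
tool_rot: [2.002, 2.421, -0.0]
ft_force: [-0.1, 0.0, -2.7]
grip_width: 0.275
grip_force: 25.0
```

jog_arm([
  {"tx": 0.3,"ty": 0,"tz": 0,"wx": 0,"wy": 0,"wz": 0,"gripper": 0.0},
  {"tx": 0.6,"ty": 0,"tz": 0,"wx": 0,"wy": 0,"wz": 0,"gripper": 0.0},
  {"tx": 0.9,"ty": 0,"tz": 0,"wx": 0,"wy": 0,"wz": 0,"gripper": 0.0},
  {"tx": 1,"ty": 0,"tz": 0,"wx": 0,"wy": 0,"wz": 0,"gripper": 0.0},
  {"tx": 1,"ty": 0,"tz": 0,"wx": 0,"wy": 0,"wz": 0,"gripper": 0.0},
])

```text
time: 11.33
position: [0.5754, -0.1073, 0.0065]
tool_rot: [2.001, 2.42, -0.001]
ft_force: [1.8, -3.3, -1.7]
grip_width: 0.273
grip_force: 25.0
```

Contact with the stop (≈3.5 N). I back off slightly and lower to the surface.

jog_arm([
  {"tx": -0.9,"ty": 0,"tz": 0,"wx": 0,"wy": 0,"wz": 0,"gripper": 0.0},
  {"tx": -0.9,"ty": 0,"tz": 0.6,"wx": 0,"wy": 0,"wz": 0,"gripper": 0.0},
  {"tx": -0.9,"ty": 0,"tz": 1.2,"wx": 0,"wy": 0,"wz": 0,"gripper": 0.0},
  {"tx": -0.9,"ty": 0,"tz": 1.8,"wx": 0,"wy": 0,"wz": 0,"gripper": 0.0},
  {"tx": -0.9,"ty": 0,"tz": 1.8,"wx": 0,"wy": 0,"wz": 0,"gripper": 0.0},
])

```text
time: 11.75
position: [0.5755, -0.1073, 0.0046]
tool_rot: [2.002, 2.421, 0.0]
ft_force: [0.4, -3.3, -0.2]
grip_width: 0.271
grip_force: 25.0
```

jog_arm([
  {"tx": 0,"ty": 0,"tz": 0.3,"wx": 0,"wy": 0,"wz": 0,"gripper": 0.0},
  {"tx": 0,"ty": 0,"tz": 0.6,"wx": 0,"wy": 0,"wz": 0,"gripper": 0.0},
  {"tx": 0,"ty": 0,"tz": 0.8,"wx": 0,"wy": 0,"wz": 0,"gripper": 0.0},
  {"tx": 0,"ty": 0,"tz": 0.8,"wx": 0,"wy": 0,"wz": 0,"gripper": 0.0},
  {"tx": 0,"ty": 0,"tz": 0.8,"wx": 0,"wy": 0,"wz": 0,"gripper": 0.0},
])

```text
time: 12.17
position: [0.5755, -0.1073, 0.0044]
tool_rot: [2.002, 2.421, 0.001]
ft_force: [-1.0, -3.0, 5.6]
grip_width: 0.272
grip_force: 25.0
```

Seated: 7 N on the base and 3 N on the stop. I release the board.

jog_arm([
  {"tx": 0,"ty": 0,"tz": 0,"wx": 0,"wy": 0,"wz": 0,"gripper": 0.3},
  {"tx": 0,"ty": 0,"tz": 0,"wx": 0,"wy": 0,"wz": 0,"gripper": 0.4},
  {"tx": 0,"ty": 0,"tz": -0.5,"wx": 0,"wy": 0,"wz": 0,"gripper": 0.45},
  {"tx": 0,"ty": 0,"tz": -0.5,"wx": 0,"wy": 0,"wz": 0,"gripper": 0.45},
  {"tx": 0,"ty": 0,"tz": -0.5,"wx": 0,"wy": 0,"wz": 0,"gripper": 0.45},
])

```text
time: 12.58
position: [0.5751, -0.1064, 0.004]
tool_rot: [-2.001, -2.421, -0.0]
ft_force: [0.4, -0.6, 0.0]
grip_width: 0.437
grip_force: 0.0
```

jog_arm([
  {"tx": 0,"ty": 0,"tz": -10,"wx": 0,"wy": 0,"wz": 0,"gripper": 0.45},
  {"tx": 0,"ty": 0,"tz": -35,"wx": 0,"wy": 0,"wz": 0,"gripper": 0.45},
  {"tx": 0,"ty": 0,"tz": -65,"wx": 0,"wy": 0,"wz": 0,"gripper": 0.45},
  {"tx": 0,"ty": 0,"tz": -95,"wx": 0,"wy": 0,"wz": 0,"gripper": 0.45},
  {"tx": -20,"ty": 0,"tz": -115,"wx": 0,"wy": 0,"wz": 0,"gripper": 0.45},
])

```text
time: 13.0
position: [0.5805, -0.1223, 0.1227]
tool_rot: [1.995, 2.427, 0.007]
ft_force: [0.5, 0.3, -0.5]
grip_width: 0.447
grip_force: 0.0
```

```bash
python3 m.py w8; python3 - <<'E'
from h import *
ph=np.radians(10.9); ey=np.array([-np.sin(ph),np.cos(ph),0]); h12=np.array([.5782,-.1279,0])
kn=h12-ey*.18; print("knob pred",kn,"topcam .6127,-.3036")
delta(kn+[0,0,.14],ph+np.pi/2)
E
```

```text
tcp ex,ey,z 0.5471143700237773 -0.23272064729008 0.12207924951659693 F [ 0.7601  0.0907 -1.2079] t 13.15
toolx yaw-90 10.672262147934319 z [ 0.0049 -0.0008 -1.    ]
knob pred [ 0.6122 -0.3047  0.    ] topcam .6127,-.3036
t [-178.7   -1.2  -17.6] w [ 0.005  -0.0023  1.5668] alt [ 0.002  0.005 -1.575] pos [ 0.5804 -0.1288  0.1221] j7 0.4764492047063441 t 13.15
```

jog_arm([
  {"tx": -15,"ty": 0,"tz": -3,"wx": 0,"wy": 0,"wz": 0.12,"gripper": 0.6},
  {"tx": -35,"ty": 0,"tz": -6,"wx": 0,"wy": 0,"wz": 0.24,"gripper": 0.6},
  {"tx": -55,"ty": 0,"tz": -9,"wx": 0,"wy": 0,"wz": 0.36,"gripper": 0.6},
  {"tx": -75,"ty": 0,"tz": -12,"wx": 0,"wy": 0,"wz": 0.48,"gripper": 0.6},
  {"tx": -95,"ty": 0,"tz": -16,"wx": 0,"wy": 0,"wz": 0.6,"gripper": 0.6},
])

```text
time: 13.57
position: [0.596, -0.2194, 0.1338]
tool_rot: [-2.63, -1.713, 0.002]
ft_force: [0.4, -0.4, 0.8]
grip_width: 0.599
grip_force: 0.0
```

```bash
cat > d.py <<'E'
from h import *
import sys
ph=np.radians(10.9); delta([.6122,-.3043,float(sys.argv[1])],ph+np.pi/2)
E
python3 d.py .14
```

```text
t [-71.1  49.1  -6.4] w [-0.0031  0.0012  0.9644] alt [-0.001 -0.004 -2.177] pos [ 0.596  -0.2194  0.1338] j7 0.07459127527758164 t 13.57
```

jog_arm([
  {"tx": -15,"ty": 10,"tz": -2,"wx": 0,"wy": 0,"wz": 0.12,"gripper": 0.6},
  {"tx": -35,"ty": 24,"tz": -4,"wx": 0,"wy": 0,"wz": 0.24,"gripper": 0.6},
  {"tx": -52,"ty": 36,"tz": -6,"wx": 0,"wy": 0,"wz": 0.36,"gripper": 0.6},
  {"tx": -64,"ty": 44,"tz": -6,"wx": 0,"wy": 0,"wz": 0.48,"gripper": 0.6},
  {"tx": -70,"ty": 48,"tz": -6,"wx": 0,"wy": 0,"wz": 0.6,"gripper": 0.6},
])

```text
time: 13.98
position: [0.6118, -0.3051, 0.1398]
tool_rot: [-3.022, -0.855, 0.004]
ft_force: [-1.3, -0.2, -0.4]
grip_width: 0.6
grip_force: 0.0
```

jog_arm([
  {"tx": 0,"ty": 0,"tz": 0,"wx": 0,"wy": 0,"wz": 0.12,"gripper": 0.6},
  {"tx": 0,"ty": 0,"tz": 0,"wx": 0,"wy": 0,"wz": 0.24,"gripper": 0.6},
  {"tx": 0,"ty": 0,"tz": 0,"wx": 0,"wy": 0,"wz": 0.34,"gripper": 0.6},
  {"tx": 0,"ty": 0,"tz": 0,"wx": 0,"wy": 0,"wz": 0.365,"gripper": 0.6},
  {"tx": 0,"ty": 0,"tz": 0,"wx": 0,"wy": 0,"wz": 0.365,"gripper": 0.6},
])

```text
time: 14.4
position: [0.6125, -0.3023, 0.1399]
tool_rot: [-3.125, -0.308, 0.003]
ft_force: [0.4, 0.4, 0.3]
grip_width: 0.6
grip_force: 0.0
```

```bash
python3 m.py w9; python3 d.py .11; python3 - <<'E'
from h import *
im=np.load("w9.npy",allow_pickle=True).item();c=im["color"];hsv=cv2.cvtColor(c,cv2.COLOR_BGR2HSV)
P=proj(im,[[.6122,-.3043,.092]],True)[0];print("pred px",P)
red=(((hsv[...,0]<8)|(hsv[...,0]>172))&(hsv[...,1]>130)&(hsv[...,2]>70)).astype(np.uint8)
n,l,st,ce=cv2.connectedComponentsWithStats(red)
for i in range(1,n):
    if st[i,4]>150: print(st[i],ce[i])
E
```

```text
tcp ex,ey,z 0.5470795036494435 -0.40975259930321895 0.14075467334036565 F [-0.485  -0.4005  0.0072] t 14.55
toolx yaw-90 -78.71401070818749 z [-0.0006  0.0007 -1.    ]
t [-0.8  1.3 30.8] w [-0.0008  0.0005  0.0067] alt [-0.001 -0.001 -3.135] pos [ 0.6127 -0.3029  0.1408] j7 -0.6774153305705669 t 14.55
pred px [325.3021 244.2359]
[504 158  39  13 159] [521.761  163.5723]
[ 305  220   34   38 1034] [321.3066 238.9188]
```

View pics/w9.png

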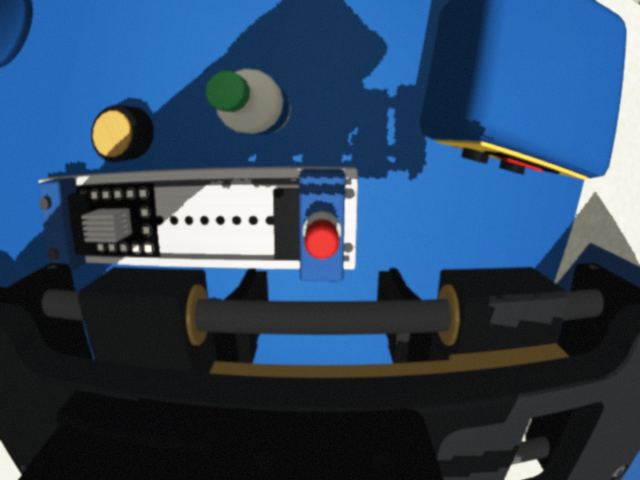

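The wrist view shows the knob's top disc at about (322,241), the sliding jaw's block at x 300–344 and its lip edge at x≈275. The board lies under the stop lip with its near end at x≈158.

```bash
python3 - <<'E'
from h import *
im=np.load("w9.npy",allow_pickle=True).item();g=im["color"].astype(float)
ph=np.radians(10.9); ex=np.array([np.cos(ph),np.sin(ph)]);ey=np.array([-np.sin(ph),np.cos(ph)])
k=unproj(im,[(321.7,241)],.092,True)[0];print("knob",k,k[:2]@ex,k[:2]@ey)
gr=g.mean(2)
def e(v,lo,s): return lo+int(np.argmax(np.diff(v)*s))+.5
be=[(e(gr[v,148:172],148,1),v) for v in (200,206,212,228,234,240,246)]
le=[(e(gr[v,262:284],262,-1),v) for v in (200,206,228,234,240)]
fe=[(e(g[v,290:310,0],290,1),v) for v in (200,206,240,246,250)]
for n,q,z in(("board end",be,.024),("lip",le,.039),("blk",fe,.0505)):
    P=unproj(im,q,z,True)[:,:2];print(n,[x[0] for x in q],np.median(P@ey),np.median(P@ex))
# board sides & holder sides along image columns 90..150
t=[(u,e(gr[178:196,u],178,-1)) for u in range(100,150,6)];b=[(u,e(gr[244:266,u],244,1)) for u in range(100,150,6)]
for n,q in(("bs",t),("bs2",b)):
    P=unproj(im,q,.024,True)[:,:2];print(n,[x[1] for x in q],np.median(P@ex),np.degrees(np.polyfit(P@ey,P@ex,1)[0]))
hs=[(u,e(gr[250:280,u],250,-1)) for u in range(170,290,10)]
P=unproj(im,hs,.02,True)[:,:2];print("hold near side",[x[1] for x in hs],np.median(P@ex),np.degrees(np.polyfit(P@ey,P@ex,1)[0]))
E
```

```text
knob [ 0.614  -0.3015  0.092 ] 0.5458700483914238 -0.4121239852432387
board end [154.5, 154.5, 155.5, 156.5, 157.5, 157.5, 158.5] -0.26051675243294575 0.5373852150656065
lip [272.5, 272.5, 273.5, 273.5, 273.5] -0.3723005651970496 0.5415159778388952
blk [298.5, 298.5, 298.5, 299.5, 299.5] -0.3940355870133685 0.5347184818681198
bs [183.5, 183.5, 182.5, 182.5, 181.5, 181.5, 181.5, 181.5, 180.5] 0.5809800044533757 -0.4460329483390068
bs2 [255.5, 256.5, 255.5, 256.5, 256.5, 256.5, 256.5, 256.5, 244.5] 0.509030432681065 -7.111723326261959
hold near side [252.5, 266.5, 266.5, 253.5, 253.5, 253.5, 253.5, 254.5, 268.5, 254.5, 254.5, 268.5] 0.5123562605774659 -0.10699446409282674
```

jog_arm([
  {"tx": 1.5,"ty": -1,"tz": 30,"wx": 0,"wy": 0,"wz": 0.006,"gripper": 0.6},
  {"tx": 1.5,"ty": -1,"tz": 60,"wx": 0,"wy": 0,"wz": 0.006,"gripper": 0.6},
  {"tx": 1.5,"ty": -1,"tz": 85,"wx": 0,"wy": 0,"wz": 0.006,"gripper": 0.5},
  {"tx": 1.5,"ty": -1,"tz": 97,"wx": 0,"wy": 0,"wz": 0.006,"gripper": 0.5},
  {"tx": 1.5,"ty": -1,"tz": 101,"wx": 0,"wy": 0,"wz": 0.006,"gripper": 0.45},
])

```text
time: 14.97
position: [0.6127, -0.301, 0.0376]
tool_rot: [-3.125, -0.297, 0.006]
ft_force: [0.7, 0.2, -0.4]
grip_width: 0.494
grip_force: 0.0
```

jog_arm([
  {"tx": 0,"ty": 0,"tz": 0,"wx": 0,"wy": 0,"wz": 0,"gripper": 0.4},
  {"tx": 0,"ty": 0,"tz": 0,"wx": 0,"wy": 0,"wz": 0,"gripper": 0.35},
  {"tx": 0,"ty": 0,"tz": 0,"wx": 0,"wy": 0,"wz": 0,"gripper": 0.32},
  {"tx": 0,"ty": 0,"tz": 0,"wx": 0,"wy": 0,"wz": 0,"gripper": 0.28},
  {"tx": 0,"ty": 0,"tz": 0,"wx": 0,"wy": 0,"wz": 0,"gripper": 0.2},
], grip_force=15)

```text
time: 15.38
position: [0.6151, -0.3022, 0.0418]
tool_rot: [3.127, 0.296, 0.003]
ft_force: [-0.8, 0.3, 5.8]
grip_width: 0.278
grip_force: 15.1
```

jog_arm([
  {"tx": 0,"ty": 0,"tz": 0,"wx": 0,"wy": 0,"wz": 0,"gripper": 0.0},
  {"tx": 0,"ty": 0,"tz": 0,"wx": 0,"wy": 0,"wz": 0,"gripper": 0.0},
  {"tx": 0,"ty": 0,"tz": 0,"wx": 0,"wy": 0,"wz": 0,"gripper": 0.0},
  {"tx": 0,"ty": 0,"tz": 0,"wx": 0,"wy": 0,"wz": 0,"gripper": 0.0},
  {"tx": 0,"ty": 0,"tz": 0,"wx": 0,"wy": 0,"wz": 0,"gripper": 0.0},
], grip_force=45)

```text
time: 15.8
position: [0.615, -0.3023, 0.0417]
tool_rot: [3.127, 0.297, 0.003]
ft_force: [-0.6, 1.2, 6.5]
grip_width: 0.268
grip_force: 45.0
```

```bash
python3 -c "
from h import *
s=ctrl.get_state();print(s['position'],s['tool_rot'],s['ft_force'],s['torque'],s['grip_width'],s['grip_force'])"
```

```text
[ 0.615  -0.3023  0.0417] [3.1273 0.2965 0.0031] [-0.6308  1.2231  6.4717] [ 0.3071  0.334  -0.0238] 0.2677853700973632 45.03113346174359
```

jog_arm([
  {"tx": 0,"ty": 0,"tz": -2,"wx": 0,"wy": 0,"wz": 0,"gripper": 0.0},
  {"tx": 0,"ty": 0,"tz": -4,"wx": 0,"wy": 0,"wz": 0,"gripper": 0.0},
  {"tx": 0,"ty": 0,"tz": -6,"wx": 0,"wy": 0,"wz": 0,"gripper": 0.0},
  {"tx": 0,"ty": 0,"tz": -8,"wx": 0,"wy": 0,"wz": 0,"gripper": 0.0},
  {"tx": 0,"ty": 0,"tz": -8,"wx": 0,"wy": 0,"wz": 0,"gripper": 0.0},
])

```text
time: 16.22
position: [0.6147, -0.3012, 0.0478]
tool_rot: [-3.127, -0.297, -0.0]
ft_force: [4.1, 0.3, -8.3]
grip_width: 0.271
grip_force: 45.0
```

jog_arm([
  {"tx": 0,"ty": 0,"tz": -2,"wx": 0,"wy": 0,"wz": 0,"gripper": 0.0},
  {"tx": 0,"ty": 0,"tz": -4,"wx": 0,"wy": 0,"wz": 0,"gripper": 0.0},
  {"tx": 0,"ty": 0,"tz": -5,"wx": 0,"wy": 0,"wz": 0,"gripper": 0.0},
  {"tx": 0,"ty": 0,"tz": -5,"wx": 0,"wy": 0,"wz": 0,"gripper": 0.0},
  {"tx": 0,"ty": 0,"tz": -5,"wx": 0,"wy": 0,"wz": 0,"gripper": 0.0},
])

```text
time: 16.63
position: [0.6146, -0.3012, 0.0525]
tool_rot: [-3.127, -0.297, -0.001]
ft_force: [5.6, 0.3, -9.2]
grip_width: 0.271
grip_force: 44.9
```

```bash
python3 m.py w10; python3 - <<'E'
from h import *
im=np.load("w10.npy",allow_pickle=True).item();c=im["color"];hsv=cv2.cvtColor(c,cv2.COLOR_BGR2HSV)
s=ctrl.get_state();print(s["grip_width"],s["grip_force"])
red=(((hsv[...,0]<8)|(hsv[...,0]>172))&(hsv[...,1]>130)&(hsv[...,2]>50)).astype(np.uint8)
n,l,st,ce=cv2.connectedComponentsWithStats(red)
for i in range(1,n):
    if st[i,4]>60: print(st[i],ce[i])
ph=np.radians(10.9); ex=np.array([np.cos(ph),np.sin(ph)]);ey=np.array([-np.sin(ph),np.cos(ph)])
for z in (.057,.064,.078,.092,.104): print(z,proj(im,[[.614,-.3015,z],[*(np.array([.614,-.3015])-ex*.0125),z],[*(np.array([.614,-.3015])+ex*.0125),z]],True).ravel())
E
```

```text
tcp ex,ey,z 0.5492507479148485 -0.4084350473908862 0.052403851702226806 F [ 5.2588  0.9123 -9.3562] t 16.7833
toolx yaw-90 -79.14188792553549 z [ 0.0002  0.0009 -1.    ]
0.27025744258523426 44.945659060031176
[575 172  55  20 316] [600.8734 180.4842]
[ 295  269   55   33 1375] [322.1251 287.3724]
0.057 [323.6596 271.8189 323.6453 292.9885 323.6712 249.7035]
0.064 [323.7099 276.5299 323.6934 298.2727 323.7237 253.7478]
0.078 [323.8211 286.9667 323.7989 309.9198 323.8401 262.7499]
0.092 [323.9486 299.0007 323.919  323.2433 323.9747 273.2065]
0.104 [324.0736 310.8607 324.0357 336.2589 324.1079 283.5984]
```

jog_arm([
  {"tx": 1,"ty": 0,"tz": -1,"wx": 0,"wy": 0,"wz": 0,"gripper": 0.0},
  {"tx": 1.5,"ty": 0,"tz": -1.7,"wx": 0,"wy": 0,"wz": 0,"gripper": 0.0},
  {"tx": 1.5,"ty": -1,"tz": -1.7,"wx": 0,"wy": 0,"wz": 0,"gripper": 0.0},
  {"tx": 1.5,"ty": -3,"tz": -1.7,"wx": 0,"wy": 0,"wz": 0,"gripper": 0.0},
  {"tx": 1.5,"ty": -5,"tz": -1.7,"wx": 0,"wy": 0,"wz": 0,"gripper": 0.0},
])

```text
time: 17.2
position: [0.6139, -0.2973, 0.0546]
tool_rot: [3.128, 0.295, -0.002]
ft_force: [1.4, -0.4, -10.3]
grip_width: 0.269
grip_force: 44.9
```

jog_arm([
  {"tx": 0,"ty": 0,"tz": 0,"wx": 0,"wy": 0,"wz": 0,"gripper": 0.0},
  {"tx": 0,"ty": 0,"tz": 0,"wx": 0,"wy": 0,"wz": 0,"gripper": 0.0},
  {"tx": 0,"ty": 0,"tz": 0,"wx": 0,"wy": 0,"wz": 0,"gripper": 0.0},
  {"tx": 0,"ty": 0,"tz": 0,"wx": 0,"wy": 0,"wz": 0,"gripper": 0.0},
  {"tx": 0,"ty": 0,"tz": 0,"wx": 0,"wy": 0,"wz": 0,"gripper": 0.0},
])

```text
time: 17.62
position: [0.6139, -0.2965, 0.0546]
tool_rot: [-3.126, -0.296, 0.002]
ft_force: [0.4, 0.6, -10.9]
grip_width: 0.27
grip_force: 44.9
```

Sliding freely. I carry the jaw along the rail and approach the board slowly at the end.

jog_arm([
  {"tx": 0,"ty": -8,"tz": 0,"wx": 0,"wy": 0,"wz": 0,"gripper": 0.0},
  {"tx": 0,"ty": -20,"tz": 0,"wx": 0,"wy": 0,"wz": 0,"gripper": 0.0},
  {"tx": 0,"ty": -34,"tz": 0,"wx": 0,"wy": 0,"wz": 0,"gripper": 0.0},
  {"tx": 0,"ty": -48,"tz": 0,"wx": 0,"wy": 0,"wz": 0,"gripper": 0.0},
  {"tx": 0,"ty": -60,"tz": 0,"wx": 0,"wy": 0,"wz": 0,"gripper": 0.0},
])

```text
time: 18.03
position: [0.6024, -0.2368, 0.0549]
tool_rot: [-3.127, -0.296, 0.002]
ft_force: [-0.3, -1.9, -10.6]
grip_width: 0.268
grip_force: 44.9
```

jog_arm([
  {"tx": 0,"ty": -12,"tz": 0,"wx": 0,"wy": 0,"wz": 0,"gripper": 0.0},
  {"tx": 0,"ty": -26,"tz": 0,"wx": 0,"wy": 0,"wz": 0,"gripper": 0.0},
  {"tx": 0,"ty": -40,"tz": 0,"wx": 0,"wy": 0,"wz": 0,"gripper": 0.0},
  {"tx": 0,"ty": -50,"tz": 0,"wx": 0,"wy": 0,"wz": 0,"gripper": 0.0},
  {"tx": 0,"ty": -56,"tz": 0,"wx": 0,"wy": 0,"wz": 0,"gripper": 0.0},
])

```text
time: 18.45
position: [0.5917, -0.1812, 0.0547]
tool_rot: [-3.126, -0.298, 0.003]
ft_force: [-2.4, -1.6, -10.0]
grip_width: 0.27
grip_force: 44.9
```

```bash
cat > p.py <<'E'
from h import *
for i in range(3): vision.get_image("wrist")
s=ctrl.get_state();ph=np.radians(10.9);p=s["position"]
print(p,"travel mm",1000*(-p[0]*np.sin(ph)+p[1]*np.cos(ph)+.4125),"x",1000*(p[0]*np.cos(ph)+p[1]*np.sin(ph)),s["ft_force"],s["grip_width"],s["time"])
E
python3 p.py
```

```text
[ 0.5919 -0.1817  0.0546] travel mm 122.1894353472433 x 546.8313202526997 [ -4.1676   1.0181 -10.1081] 0.26746503697170304 18.6
```

jog_arm([
  {"tx": -1.2,"ty": -2,"tz": 0,"wx": 0,"wy": 0,"wz": 0,"gripper": 0.0},
  {"tx": -1.2,"ty": -4,"tz": 0,"wx": 0,"wy": 0,"wz": 0,"gripper": 0.0},
  {"tx": -1.2,"ty": -6,"tz": 0,"wx": 0,"wy": 0,"wz": 0,"gripper": 0.0},
  {"tx": -1.2,"ty": -8,"tz": 0,"wx": 0,"wy": 0,"wz": 0,"gripper": 0.0},
  {"tx": -1.2,"ty": -9,"tz": 0,"wx": 0,"wy": 0,"wz": 0,"gripper": 0.0},
])

```text
time: 19.02
position: [0.5905, -0.1745, 0.0552]
tool_rot: [3.127, 0.296, 0.001]
ft_force: [-0.5, -1.9, -10.6]
grip_width: 0.267
grip_force: 44.9
```

```bash
python3 p.py
```

```text
[ 0.5904 -0.1742  0.0551] travel mm 129.7959024901806 x 546.814767866313 [  0.3642  -0.0025 -10.7903] 0.26645939585474293 19.1667
```

jog_arm([
  {"tx": 0,"ty": -0.5,"tz": 0,"wx": 0,"wy": 0,"wz": 0,"gripper": 0.0},
  {"tx": 0,"ty": -1,"tz": 0,"wx": 0,"wy": 0,"wz": 0,"gripper": 0.0},
  {"tx": 0,"ty": -1.5,"tz": 0,"wx": 0,"wy": 0,"wz": 0,"gripper": 0.0},
  {"tx": 0,"ty": -2,"tz": 0,"wx": 0,"wy": 0,"wz": 0,"gripper": 0.0},
  {"tx": 0,"ty": -2,"tz": 0,"wx": 0,"wy": 0,"wz": 0,"gripper": 0.0},
])

```text
time: 19.58
position: [0.59, -0.1722, 0.0551]
tool_rot: [-3.128, -0.296, -0.001]
ft_force: [0.8, -0.6, -10.4]
grip_width: 0.269
grip_force: 44.9
```

```bash
python3 p.py
```

```text
[ 0.59   -0.1722  0.055 ] travel mm 131.797050451075 x 546.765699013663 [ 1.1247 -0.2567 -9.8407] 0.268834841305202 19.7333
```

jog_arm([
  {"tx": 0,"ty": -0.5,"tz": 0,"wx": 0,"wy": 0,"wz": 0,"gripper": 0.0},
  {"tx": 0,"ty": -1,"tz": 0,"wx": 0,"wy": 0,"wz": 0,"gripper": 0.0},
  {"tx": 0,"ty": -1.5,"tz": 0,"wx": 0,"wy": 0,"wz": 0,"gripper": 0.0},
  {"tx": 0,"ty": -1.8,"tz": 0,"wx": 0,"wy": 0,"wz": 0,"gripper": 0.0},
  {"tx": 0,"ty": -1.8,"tz": 0,"wx": 0,"wy": 0,"wz": 0,"gripper": 0.0},
])

```text
time: 20.15
position: [0.5896, -0.1705, 0.0551]
tool_rot: [-3.128, -0.296, -0.001]
ft_force: [2.2, -1.3, -10.5]
grip_width: 0.269
grip_force: 44.9
```

jog_arm([
  {"tx": 0,"ty": -0.4,"tz": 0,"wx": 0,"wy": 0,"wz": 0,"gripper": 0.0},
  {"tx": 0,"ty": -0.8,"tz": 0,"wx": 0,"wy": 0,"wz": 0,"gripper": 0.0},
  {"tx": 0,"ty": -1.2,"tz": 0,"wx": 0,"wy": 0,"wz": 0,"gripper": 0.0},
  {"tx": 0,"ty": -1.4,"tz": 0,"wx": 0,"wy": 0,"wz": 0,"gripper": 0.0},
  {"tx": 0,"ty": -1.4,"tz": 0,"wx": 0,"wy": 0,"wz": 0,"gripper": 0.0},
])

```text
time: 20.57
position: [0.5894, -0.1695, 0.0551]
tool_rot: [3.127, 0.296, 0.001]
ft_force: [3.1, -1.1, -11.3]
grip_width: 0.27
grip_force: 44.9
```

```bash
python3 p.py
```

```text
[ 0.5894 -0.1695  0.0551] travel mm 134.57533399334298 x 546.7071208587353 [  3.2976  -2.1036 -10.7613] 0.2696936284167594 20.7167
```

jog_arm([
  {"tx": 1,"ty": -0.3,"tz": 2,"wx": 0,"wy": 0,"wz": 0,"gripper": 0.0},
  {"tx": 1,"ty": -0.3,"tz": 4,"wx": 0,"wy": 0,"wz": 0,"gripper": 0.0},
  {"tx": 1,"ty": -0.3,"tz": 6,"wx": 0,"wy": 0,"wz": 0,"gripper": 0.0},
  {"tx": 1,"ty": -0.3,"tz": 8,"wx": 0,"wy": 0,"wz": 0,"gripper": 0.0},
  {"tx": 1,"ty": -0.3,"tz": 8,"wx": 0,"wy": 0,"wz": 0,"gripper": 0.0},
])

```text
time: 21.13
position: [0.5895, -0.1695, 0.0466]
tool_rot: [3.127, 0.295, -0.002]
ft_force: [-0.3, -4.3, -8.8]
grip_width: 0.268
grip_force: 45.0
```

```bash
python3 p.py
```

```text
[ 0.5895 -0.1694  0.0469] travel mm 134.65371091353512 x 546.8031039510954 [-1.5421 -4.3904 -7.8798] 0.270940959881223 21.2833
```

The pin is in the hole: the spring still pulls 8 N at about 5 mm lift. I lower it the rest of the way and release.

jog_arm([
  {"tx": 0,"ty": 1,"tz": 2,"wx": 0,"wy": 0,"wz": 0,"gripper": 0.0},
  {"tx": 0,"ty": 1,"tz": 3.5,"wx": 0,"wy": 0,"wz": 0,"gripper": 0.0},
  {"tx": 0,"ty": 1,"tz": 4.5,"wx": 0,"wy": 0,"wz": 0,"gripper": 0.0},
  {"tx": 0,"ty": 1,"tz": 4.5,"wx": 0,"wy": 0,"wz": 0,"gripper": 0.0},
  {"tx": 0,"ty": 1,"tz": 4.5,"wx": 0,"wy": 0,"wz": 0,"gripper": 0.0},
])

```text
time: 21.7
position: [0.5895, -0.1695, 0.0422]
tool_rot: [-3.127, -0.296, 0.002]
ft_force: [-3.2, -1.9, -7.3]
grip_width: 0.269
grip_force: 45.0
```

```bash
python3 p.py
```

```text
[ 0.5895 -0.1695  0.0422] travel mm 134.620286302783 x 546.8669305066941 [-4.7345 -1.2315 -6.4022] 0.26926466736125115 21.85
```

jog_arm([
  {"tx": 0,"ty": 0,"tz": 0,"wx": 0,"wy": 0,"wz": 0,"gripper": 0.35},
  {"tx": 0,"ty": 0,"tz": 0,"wx": 0,"wy": 0,"wz": 0,"gripper": 0.45},
  {"tx": 0,"ty": 0,"tz": 0,"wx": 0,"wy": 0,"wz": 0,"gripper": 0.5},
  {"tx": 0,"ty": 0,"tz": 0,"wx": 0,"wy": 0,"wz": 0,"gripper": 0.5},
  {"tx": 0,"ty": 0,"tz": 0,"wx": 0,"wy": 0,"wz": 0,"gripper": 0.5},
])

```text
time: 22.27
position: [0.5918, -0.1696, 0.0436]
tool_rot: [3.127, 0.297, 0.005]
ft_force: [0.1, -0.1, -0.4]
grip_width: 0.484
grip_force: 0.0
```

jog_arm([
  {"tx": 0,"ty": 0,"tz": -15,"wx": 0,"wy": 0,"wz": 0,"gripper": 0.5},
  {"tx": 0,"ty": 0,"tz": -45,"wx": 0,"wy": 0,"wz": 0,"gripper": 0.5},
  {"tx": 0,"ty": 0,"tz": -80,"wx": 0,"wy": 0,"wz": 0,"gripper": 0.5},
  {"tx": 0,"ty": 20,"tz": -100,"wx": 0,"wy": 0,"wz": 0,"gripper": 0.5},
  {"tx": 0,"ty": 30,"tz": -105,"wx": 0,"wy": 0,"wz": 0,"gripper": 0.5},
])

```text
time: 22.68
position: [0.599, -0.2015, 0.1526]
tool_rot: [3.124, 0.297, 0.013]
ft_force: [-0.5, -1.3, 0.4]
grip_width: 0.496
grip_force: 0.0
```

```bash
python3 p.py; python3 m.py w11; python3 - <<'E'
from h import *
im=np.load("w11.npy",allow_pickle=True).item();c=im["color"];hsv=cv2.cvtColor(c,cv2.COLOR_BGR2HSV); g=c.astype(float)
red=(((hsv[...,0]<8)|(hsv[...,0]>172))&(hsv[...,1]>130)&(hsv[...,2]>50)).astype(np.uint8)
n,l,st,ce=cv2.connectedComponentsWithStats(red)
for i in range(1,n):
    if st[i,4]>100: print(st[i],ce[i])
ph=np.radians(10.9); ex=np.array([np.cos(ph),np.sin(ph)]);ey=np.array([-np.sin(ph),np.cos(ph)])
K=np.array([.614,-.3015])+ey*.135
for l in (0,.0095):
    a=np.linspace(0,2*np.pi,40); 
    P=np.vstack([np.c_[K+.0125*(np.cos(a)[:,None]*ex+np.sin(a)[:,None]*ey),np.full(40,z+l)] for z in (.064,.092)])
    q=proj(im,P,True);print("lift",l,"bbox",q.min(0),q.max(0))
print([ (round(d["conf"],2),np.round(d["bbox"])) for d in vision.spot_in("wrist","led_board")])
E
```

```text
[ 0.5956 -0.2003  0.1472] travel mm 103.24287800317138 x 546.9460396551335 [-0.5384  0.6931 -0.7234] 0.4973856823455806 22.8333
tcp ex,ey,z 0.5487465180211213 -0.3031271622010066 0.14546711567555418 F [-0.8794 -0.5887  0.9505] t 22.9833
toolx yaw-90 -79.13629612237762 z [-0.003   0.0015 -1.    ]
[603 169  32  12 127] [618.7087 173.7402]
[ 264  221   35   38 1029] [281.7872 239.9679]
lift 0 bbox [262.341 215.928] [300.4267 259.1757]
lift 0.0095 bbox [260.1464 218.6591] [299.6851 263.689 ]
[(0.93, array([  8., 166.,  59., 247.])), (0.56, array([171., 179., 261., 260.]))]
```

```bash
python3 - <<'E'
from h import *
im=np.load("w11.npy",allow_pickle=True).item();c=im["color"]; gr=c.astype(float).mean(2)
ph=np.radians(10.9); ex=np.array([np.cos(ph),np.sin(ph)]);ey=np.array([-np.sin(ph),np.cos(ph)])
print(gr[165:285:2,215].astype(int)); print(gr[165:285:2,190].astype(int)); print("row195",gr[195,130:300:2].astype(int)); print("row 222",gr[222,130:300:2].astype(int))
# expected board corners, centred x=.5459 (knob axis), end at stop
for x in (.5459-.045,.5459-.035,.5459+.035,.5459+.045):
    for s in (-.213,-.235): 
        print(x,s,proj(im,[[*(x*ex+s*ey),.024 if abs(x-.5459)<.04 else .02]],True)[0])
E
```

```text
[ 47  45  56  88 118 119 118 121  83  30   4  10  19  30  35  35  33  16
   6  12   9  10  60  92  94 101 117 118 103 116 119 107 200 245 185 206
 245 196 189 247 201 181 251 253 244 105  61  71 206 242 245 233 116  32
  15  15  16  18  16  19]
[ 47  49  51  66 105 119 119 121 107  42  12   3  17  32  31  27  32  16
   7  10  11   9  11   9  15  62 109 110  68 100 107  65  90 104  59  71
  84  53  58  75  37  13  13  18  21  33  34  88 223 244 245 215  83  21
  21  19  16  15  21  18]
row195 [ 53  49  49  49  45  42  46  49  46  49  49  50  46  47  43  36  35  24
  12  13  15  16  16  16  14  15  14  14   9  12  27 119 142 142  87  30
  20  31  83 141 143 124  49  26  14  41 111 140 141 100  34  18  26 124
 232 129  36  35  36  39  38  38  38  40  38  36  35  44  51  50  47  49
  49  52  50  49  49  50  54  82 112 118 126 126 127]
row 222 [118  93  52  48  47  47  47  46  49  48  48  47  50  50  48  43  36  34
  31  15  13  14  11  17  16  13  17  15  15  37  81  98 104 104 106 104
 103 103 106 103 105 103 105 105 126 163 176 180 180 180 145  96  97 103
  71  31  36  40  39  37  39  38  41  39  38  40  42  63 100 107 105  99
  90  70  57  47  43  41  44  50  63  80  96 102 105]
0.5009 -0.213 [222.3064 266.8634]
0.5009 -0.235 [245.1215 267.1671]
0.5109 -0.213 [220.317  258.0718]
0.5109 -0.235 [243.5501 258.2956]
0.5809000000000001 -0.213 [215.2086 181.6634]
0.5809000000000001 -0.235 [239.5004 181.0255]
0.5909000000000001 -0.213 [215.9653 169.8609]
0.5909000000000001 -0.235 [240.0987 169.0989]
```

```bash
python3 -c "
from bench import ctrl
print(ctrl.close_job())"
```

```text
the job is handed in; nothing more can be done
None
```

The job is handed in. The LED board is laid against the stop and centred to about 0.5 mm, the jaw is in hole 9 with both lips over the board's ends, and the plunger is fully home. It took about 23 s on the robot's clock, and the jaw clears the board by only about a millimetre at most.

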